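# Unclamp the finished ring from the tilted turntable

## Task

The finished black ring on the tilted turntable is clamped by a slotted keeper plate under a hex nut with a left-hand thread: back the nut off half a turn clockwise (that way it gives, the other way it is hard up). Then draw the keeper out by its upturned tab and lay it flat, tab up, on the rubber mat. Last, lift the ring off over the nut and set it down flat in the grey tray; drop nothing, and leave the other parts on the bench where they are.

Things in the scene. Friction and masses are not known exactly. Their poses are not given: they have to be found in the camera images.
- face (a point): Centre of the top of the round steel face plate (144 mm across) of the locked turntable. z points out along its axis, 28 degrees from vertical; x points up the plate's slope, y is level. Its yoke covers 200 x 190 mm, with cheeks 108 mm high. On the axis a stud 15.6 mm across ends 58 mm above the plate; a spigot 40 mm across and 5 mm high centres the ring.
- nut_mid (a point): Centre, half-way up, of the dark steel hex nut on the stud: 27 mm across flats, 31 mm across corners, 24 mm high, underside 26 mm above the face plate at first. z points out along the stud; x is square to one pair of flats (the others at 60 degrees either way). Turned clockwise as seen from outside it moves out along z by 4 mm a turn; it is captive on the stud.
- nut (a joint): Angle of the nut in rad, growing clockwise as seen from outside (left-hand thread: clockwise loosens). 0 is clamped tight; it starts within 0.1 above that; half a turn is 3.14. It turns clockwise against a steady 0.12 N m or a little more, and stays where it is left; counter-clockwise it is hard up at -0.03.
- ring_mid (a point): Centre, half-way up, of the black ring housing to be unloaded: 60 mm outside, 42 mm bore, 20 mm high, 55 to 115 g, with a bright sleeve inside. It starts on the face plate around the stud, z along the turntable's axis; nut and stud pass through its bore.
- keeper_mid (a point): Centre of the steel keeper plate, 6 mm thick, 120 g, on top of the ring. From the stud axis along its own x (up the slope): two legs, 48 mm wide overall, beside a slot 18.4 mm wide, open at x = -24 mm and closed at +12; full width ends at +30, a 16 mm wide neck at +64. This point is at x = +20. z is up, on the tab's side. It must move 40 mm or more along x to clear stud and nut.
- tray_in (a point): Centre of the inner floor of the grey plastic tray (fixed), 4 mm above the bench; inside 162 mm along x and 192 mm along y, walls 4 mm thick, rim 35 mm above the bench.
- mat_top (a point): Centre of the top of the black rubber mat (fixed), 120 x 120 mm along x and y, 3 mm thick.
- housing_b_mid (a point): Centre of another black ring housing like the first, standing on the bench: not part of the job.
- coil0_mid (a point): Centre of a copper coil ring, 30 mm across and 8 mm high, on the bench: not part of the job.
- coil1_mid (a point): Centre of a second copper coil ring like it, on the bench: not part of the job.
- keeper: The keeper plate as a whole; its origin is on the underside at the slot's seat (stud axis), axes as keeper_mid.
- ring: The ring as a whole; its origin is the centre of its underside, axes as ring_mid.
- tab (a point): Centre of the keeper's upturned pull tab, at x = +60 mm on the neck's end, 11 mm above the plate's upper surface. The tab is 8 mm thick (along the keeper's x), 22 mm wide (along its y) and stands 22 mm above the plate. Axes as the keeper's.
Things that resemble listed ones, but are neither listed nor needed, are in the scene too. What is shaped like the ring but green is not meant.

How it is judged:
By the outcome, as a careful person would: the job done as asked, in the order asked, and still so for the second after the job is handed in, with the robot touching nothing.
It also fails if it takes over 72 s, if anything falls off the work surface, if the arm or the gripper's body presses on something with over 40 N, if the wrist force passes 120 N, or if a joint passes its speed limit or range.

## Robot

A 6-joint arm with a two-finger parallel gripper is mounted at the origin on the work surface. World frame = base frame: x ahead of the robot, y to its left, z up, the work surface at z = 0. Lengths are in mm, angles in rad, forces in N, time in s.
With the tool pointing down it reaches from about 350 to 975 mm from the base axis. Payload 17.4 kg.
Tool frame: the origin (TCP) lies midway between the tips of the shut fingers; the grasp point (between the pads) lies 19 mm behind it; z points along the fingers, y is the direction in which the jaws open and shut (so a half turn about z gives the same grasp; the last joint's range is limited). The gripper opens to 85 mm and grips with 20 to 120 N. Pads are 22 mm wide; open, the fingers measure 114 mm over their backs; the gripper's body (76 mm by 85 mm) begins 54 mm behind the grasp point. The pads swing forward as they close: fully open they stand 13 mm farther back than shut.
Start: joints at [1.211, 0.116, 1.442, -0, 1.584, -0.038], TCP at [213.493, 640.354, 231.303] pointing down, gripper open.
Joint ranges: [-2.83, 2.83], [-0.83, 2.19], [0.07, 2.5], [-1.14, 4.28], [0.01, 3], [-2.97, 2.97]. Speed limits (rad/s): [1.89, 1.89, 2.22, 3.14, 3.14, 3.14].

## Interface

Orientations are given as a 3x3 rotation matrix whose columns are the frame's x, y, z axes.
In Python, from station import robot gives the robot as it stands.
- The arm moves only by the tool arm_command, never from a script. Its argument "motion" is one flat list of numbers, 4 for each row, row after row: the shift along the world's x, y, z scaled (see below), then the turn about the world's z scaled (see below). A call has 1 to 10 rows; each row shifts and turns the commanded pose from where the row before left it; what a row does not reach is not made up. The controller multiplies each number of a shift by 3 cm and each number of a turn by 8 degrees. A row lasts 1/10 s, in which the tool goes at most 50 mm and 8.59 degrees, less where a joint would pass 70% of its speed; a pose out of reach is approached as far as the arm can. A call with a number of a shift or a turn outside -1 to 1 is refused whole. A call with a gripper value outside its range is refused whole. "grip" is the opening, from 0 (shut) to 1 (fully open), set as the call begins (left out, the last holds). The fingers move at their own pace and stop on an object; "grip_force" is the grip in N (left out, the last holds). Time passes only in rows, so rows that do not move let the fingers close. It gives the time, the measured TCP pose, the force and the opening at its end, in the units of the state.
- robot.sense(): the state, without advancing time (a new reading comes with each control period).
- robot.get_image(name): name is "side" or "top" or "wrist"; returns a dict with "color" (384x512x3 uint8, blue, green, red), "z_map" (384x512 float32, mm along the optical axis (not along the pixel's ray), 0 where there is no reading), "K" (3x3 intrinsics, pixels), "rvec" (rotation vector, rad) and "tvec" (3), from world to camera coordinates, as OpenCV has them. Camera axes: x right, y down, z forward; pixel columns grow to the right and rows downward; lengths in mm; the calibration is good to about 2 mm. The wrist camera is an equidistant fisheye: a pixel r from the principal point sees the ray r / f radians off the axis. A picture is of the moment at which its call begins.
- robot.finish_job(): hands the job in, once; it reports no verdict.
Trained networks look in the newest picture that a camera, given by its name, has taken for a name from the list of things; names that differ only in an ending like _2 or _b are one class to them, and where a whole thing is asked for, a point or a joint stands for the part that bears it (a point fixed in the world has none). Each returns a list of dicts, best first, with "score" (0 to 1); they miss things now and then, are a little off and sometimes report something else, mostly with a low value. They report only what shows in the picture. A call takes as long as a camera call. They do not tell look-alikes from the thing itself.
- robot.look_for(label, camera): "xy" ([column, row] in pixels, amid what is visible of it).
The state is a dict: "clock": time; "q": joint angles; "qd": joint speeds; "tau": joint torques, N m; "ee_pos": TCP position; "ee_rot": TCP orientation; "ft_force": force on the tool from outside, world axes, zero at the start; "ft_torque": the same for the moment, N m; "grip_width": finger opening in mm.
Only numpy, scipy, OpenCV 4.12 (cv2) and the standard library are available. Lean on these libraries where they do the work, as an engineer would, in place of code of your own. Each camera call takes 0.05 s, during which the arm holds its last target.

## Working session

There is one attempt and no reset: what is moved stays moved. The work goes in short steps, Python scripts to look and compute and a tool call to move; the robot and the scene stay as the last step left them, time stands still between calls to the robot, and variables do not carry over. Pictures are saved under pics/ and viewed, and the job is handed in when it is done.

Besides the shell and the picture viewer there is one more tool, called after "Request:" as name(argument=value, ...) on one line, values as JSON. arm_command: Moves the arm, as the interface text tells. Shifts and turns lie within -1 to 1; 1 stands for 3 cm of shift or 8 degrees of turn. Its arguments: {"type":"object","properties":{"motion":{"type":"array","items":{"type":"number","minimum":-1,"maximum":1}},"grip":{"type":"number"},"grip_force":{"type":"number"}},"required":["motion"]}

```bash
ls -la; mkdir -p pics; cat > h.py <<'E'
import numpy as np, cv2
from station import robot
def grab(n):
    im=robot.get_image(n); return im
def save(im,f,scale=1,crop=None):
    c=im["color"]
    if crop: x0,y0,x1,y1=crop; c=c[y0:y1,x0:x1]
    c=cv2.resize(c,None,fx=scale,fy=scale,interpolation=cv2.INTER_CUBIC)
    cv2.imwrite(f,c)
E
python3 - <<'E'
from h import *
s=robot.sense(); print(s)
for n in ("side","top","wrist"):
    im=grab(n); save(im,f"pics/{n}0.png",1.5)
    np.savez(f"pics/{n}0.npz",**{k:np.asarray(v) for k,v in im.items()})
    print(n,im["K"].tolist(),np.ravel(im["rvec"]),np.ravel(im["tvec"]))
print(robot.sense()["clock"])
E
```

```text
total 12
drwxr-xr-x  3 agent agent 4096 Dec  6 15:11 .
drwxr-xr-x 23 root  root  4096 Dec  6 15:11 ..
drwxr-xr-x  2 agent agent 4096 Dec  6 15:11 pics
{'clock': 0.0, 'q': array([ 1.21120100e+00,  1.16523572e-01,  1.44225162e+00,  5.07144182e-06,
        1.58402585e+00, -3.78382463e-02]), 'qd': array([-0.00079078, -0.00014162,  0.0001348 ,  0.00040044,  0.00125894,
        0.00025194]), 'tau': array([-2.91718061e-03, -7.31991076e+01, -6.32485986e+01, -1.50817232e-04,
        6.44498112e-03,  7.25468658e-05]), 'ee_pos': array([213.42272085, 640.17169993, 230.54531054]), 'ee_rot': array([[-9.48681243e-01,  3.16233639e-01, -4.29971115e-04],
       [ 3.16233927e-01,  9.48680572e-01, -1.12930939e-03],
       [ 5.07796244e-05, -1.20732609e-03, -9.99999270e-01]]), 'ft_force': array([-0.88673587, -0.19702626,  0.1618423 ]), 'ft_torque': array([ 0.00901183, -0.05456152,  0.05155704]), 'grip_width': 85.1635045916962}
side [[448.07183452181556, 0.0, 253.6093789565558], [0.0, 448.07183452181556, 192.78421129534172], [0.0, 0.0, 1.0]] [ 0.30228907 -2.7504872   1.23852885] [ 565.12992482   88.93826215 1147.65283196]
top [[423.6302129664636, 0.0, 255.484931669306], [0.0, 423.6302129664636, 192.10319476811767], [0.0, 0.0, 1.0]] [ 2.13156223 -2.16640402  0.16993459] [ 129.65573574  545.63592597 1042.90883231]
wrist [[297.3186396354542, 0.0, 255.82433510922732], [0.0, 297.3186396354542, 190.33388172916233], [0.0, 0.0, 1.0]] [-2.35803213 -1.69799359 -0.23624606] [-674.08729127  -34.55775264  378.21588928]
0.15
```

View pics/side0.png

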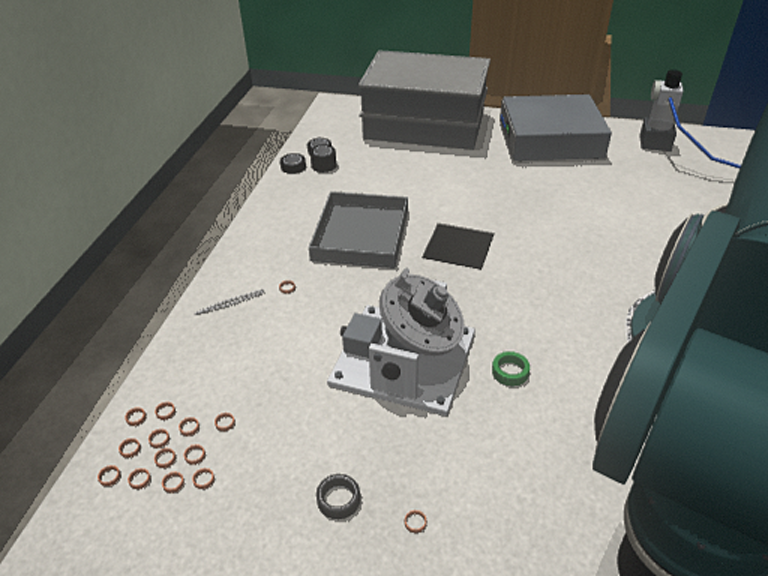

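View pics/top0.png

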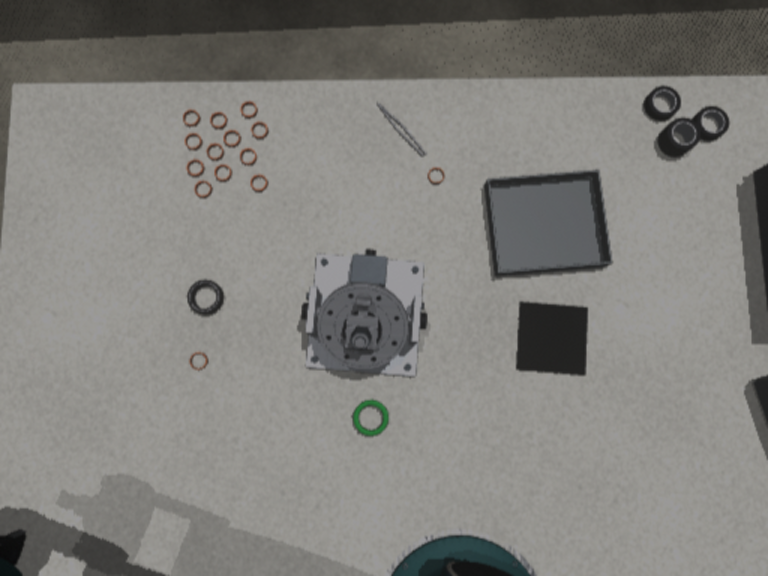

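View pics/wrist0.png

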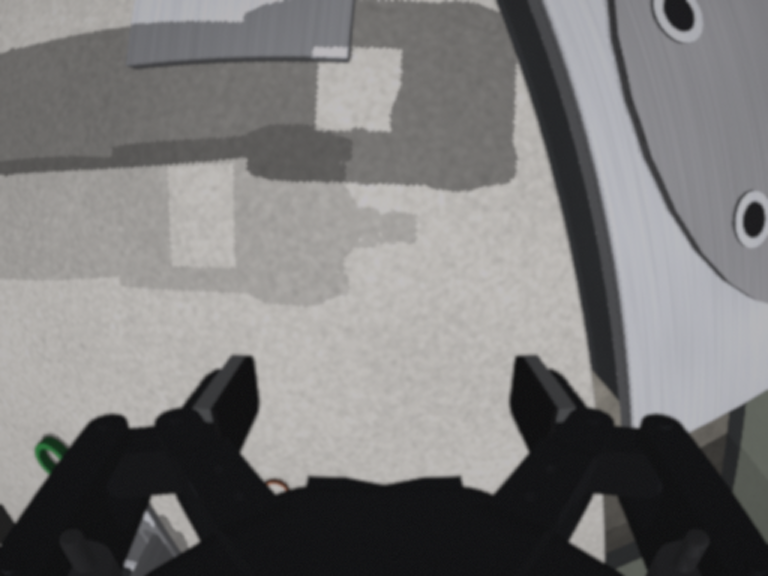

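```bash
cat >> h.py <<'E'
def load(f):
    d=np.load(f); return {k:d[k] for k in d}
def cloud(im):
    K=im["K"];z=im["z_map"].astype(float);h,w=z.shape
    u,v=np.meshgrid(np.arange(w),np.arange(h))
    R=cv2.Rodrigues(np.asarray(im["rvec"],float))[0];t=np.ravel(im["tvec"])
    P=np.stack([(u-K[0,2])/K[0,0]*z,(v-K[1,2])/K[1,1]*z,z],-1)
    W=(P-t)@R
    W[z<=0]=np.nan
    return W
def proj(im,X):
    X=np.atleast_2d(X).astype(float)
    return cv2.projectPoints(X,np.asarray(im["rvec"],float),np.asarray(im["tvec"],float),im["K"],None)[0][:,0]
def ray(im,uv):
    K=im["K"];R=cv2.Rodrigues(np.asarray(im["rvec"],float))[0];t=np.ravel(im["tvec"])
    d=np.array([(uv[0]-K[0,2])/K[0,0],(uv[1]-K[1,2])/K[1,1],1.]);d/=np.linalg.norm(d)
    return -R.T@t, R.T@d
def tri(ims,uvs):
    A=np.zeros((3,3));b=np.zeros(3);L=[]
    for im,uv in zip(ims,uvs):
        o,d=ray(im,uv);M=np.eye(3)-np.outer(d,d);A+=M;b+=M@o;L.append((o,d,M))
    X=np.linalg.solve(A,b); return X,[np.linalg.norm(M@(X-o)) for o,d,M in L]
E
python3 - <<'E'
from h import *
S=load("pics/side0.npz");T=load("pics/top0.npz")
for l in ["face","nut_mid","nut","ring_mid","keeper_mid","tab","tray_in","mat_top","housing_b_mid","coil0_mid","keeper","ring"]:
    a=robot.look_for(l,"side");b=robot.look_for(l,"top")
    print(l,[(np.round(x["xy"],1).tolist(),round(x["score"],2)) for x in a[:3]],[(np.round(x["xy"],1).tolist(),round(x["score"],2)) for x in b[:3]])
    if a and b: print("   ",*[np.round(v,1) for v in tri([S,T],[a[0]["xy"],b[0]["xy"]])])
WS,WT=cloud(S),cloud(T)
print(robot.sense()["clock"])
save({"color":S["color"]},"pics/s1.png",5,(210,160,330,280)); save({"color":T["color"]},"pics/t1.png",6,(195,160,290,255))
for n,W in(("s",WS),("t",WT)):
    np.save(f"pics/W{n}.npy",W)
E
```

```text
face [([269.9, 236.6], 0.56)] [([243.9, 207.3], 0.86), ([240.2, 223.6], 0.66)]
    [507.7 151.   12.1] [4.5 4.5]
nut_mid [([289.5, 200.9], 0.53)] [([243.5, 227.1], 0.62)]
    [455.1 150.9 141.2] [3. 3.]
nut [] [([237.3, 224.1], 0.55)]
ring_mid [([339.4, 237.7], 0.67), ([279.8, 212.1], 0.5)] [([251.2, 283.0], 0.51)]
    [326.9 135.5  30.3] [7.2 7.2]
keeper_mid [([278.3, 190.2], 0.89)] [([365.8, 152.0], 0.61), ([241.4, 217.5], 0.6)]
    [ 614.5 -204.4 -123.5] [71.8 71.8]
tab [([277.8, 192.6], 0.88)] [([243.5, 215.6], 0.68)]
    [481.2 150.4 161.1] [4.6 4.6]
tray_in [([241.2, 155.1], 0.64)] [([366.9, 149.6], 0.88)]
    [ 663.7 -182.6   -1.4] [1.5 1.5]
mat_top [([307.2, 160.7], 0.97)] [([368.5, 226.6], 0.92), ([366.4, 148.7], 0.73)]
    [ 455.3 -169.9   17.9] [1. 1.]
housing_b_mid [([224.1, 324.5], 0.57)] [([130.8, 199.1], 0.6)]
    [536.3 436.6  46.8] [2.6 2.6]
coil0_mid [] [([367.1, 151.2], 0.54)]
keeper [([277.5, 197.2], 0.73)] [([243.9, 215.6], 0.78)]
    [482.2 149.7 146.3] [4.2 4.2]
ring [([338.3, 241.8], 0.88), ([280.4, 214.7], 0.61)] [([245.6, 286.2], 0.72)]
    [323.8 149.9  31.3] [11.7 11.7]
1.35
```

View pics/s1.png

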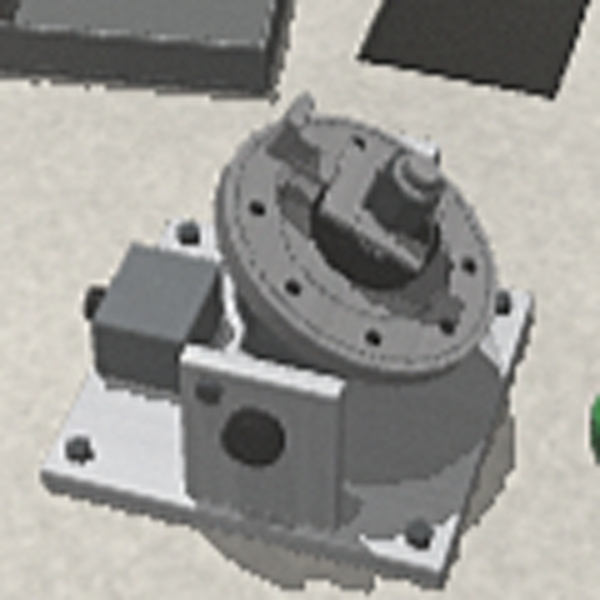

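View pics/t1.png

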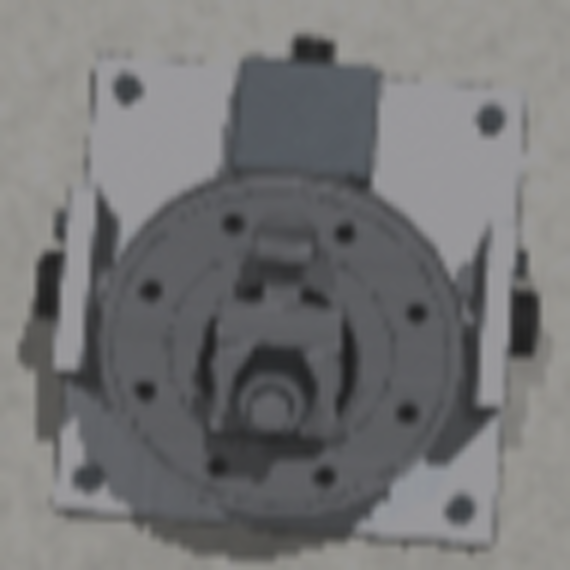

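```bash
python3 - <<'E'
from h import *
from scipy.optimize import least_squares
for n in "st":
    W=np.load(f"pics/W{n}.npy")
    P=W.reshape(-1,3);P=P[~np.isnan(P[:,0])]
    # bench height
    b=P[(np.abs(P[:,2])<15)&(P[:,0]>300)&(P[:,0]<700)&(abs(P[:,1])<400)]
    print(n,"bench z med",np.median(b[:,2]), b[:,2].std())
    Q=P[(P[:,0]>380)&(P[:,0]<580)&(P[:,1]>50)&(P[:,1]<250)&(P[:,2]>50)]
    print(len(Q),Q.min(0),Q.max(0))
    rng=np.random.default_rng(0);best=None
    for i in range(3000):
        a=Q[rng.choice(len(Q),3,False)];nn=np.cross(a[1]-a[0],a[2]-a[0]);l=np.linalg.norm(nn)
        if l<500: continue
        nn/=l; nn*=np.sign(nn[2]); 
        if abs(nn[2]-np.cos(np.radians(28)))>0.05: continue
        c=(abs((Q-a[0])@nn)<1.5).sum()
        if best is None or c>best[0]: best=(c,nn,a[0])
    nn,p=best[1:]
    for i in range(5):
        I=Q[abs((Q-p)@nn)<1.5];p=I.mean(0);nn=np.linalg.svd(I-p)[2][2];nn*=np.sign(nn[2])
    print("plane",len(I),nn,"tilt",np.degrees(np.arccos(nn[2])),"az of lean",np.degrees(np.arctan2(nn[1],nn[0])))
    ex=np.array([0,0,1])-nn*nn[2];ex/=np.linalg.norm(ex);ey=np.cross(nn,ex)
    u=np.c_[(I-p)@ex,(I-p)@ey].astype(np.float32)
    (c,r)=cv2.minEnclosingCircle(u); print("circle r",r,"face",p+ex*c[0]+ey*c[1])
E
```

```text
s bench z med 2.37276865179576 2.7148131221311163
3265 [410.96616728  60.12785001  50.045867  ] [579.9297     249.994258   194.90791279]
plane 1027 [-0.46589929  0.04571196  0.88365619] tilt 27.913397177554835 az of lean 174.39632887378494
circle r 73.23140716552734 face [474.20879672 153.75969378 121.4953096 ]
t bench z med -0.5638309641654535 3.514454024195612
3529 [412.62335397  51.8086998   50.03539491] [579.98154466 249.97597436 193.78022123]
plane 1290 [-0.4673978   0.04466325  0.88291817] tilt 28.00359069173735 az of lean 174.54154694197717
circle r 72.130615234375 face [474.33571184 156.03014692 118.43504315]
```

```bash
python3 - <<'E'
from h import *
w=load("pics/wrist0.npz");R=cv2.Rodrigues(w["rvec"].astype(float))[0];c=-R.T@np.ravel(w["tvec"])
s=robot.sense();Rt=s["ee_rot"];print("cam world",c,"in tool",Rt.T@(c-s["ee_pos"]),"axis in tool",Rt.T@R[2])
print("R_tc",Rt.T@R.T)
E
```

```text
cam world [146.99572388 662.11239303 372.33668847] in tool [  69.92522231   -0.39276504 -141.03044241] axis in tool [-0.27461328 -0.00147686  0.96155362]
R_tc [[-1.04758901e-03 -9.61554183e-01 -2.74613284e-01]
 [ 9.99998687e-01 -6.67692465e-04 -1.47685919e-03]
 [ 1.23672291e-03 -2.74614471e-01  9.61553619e-01]]
```

Request:
arm_command(motion=[0.4,-0.8,0.05,0.08,0.4,-0.8,0.05,0.08,0.4,-0.8,0.05,0.08,0.4,-0.8,0.05,0.08,0.4,-0.8,0.05,0.08,0.4,-0.8,0.05,0.08,0.4,-0.8,0.05,0.08,0.4,-0.8,0.05,0.08,0.4,-0.8,0.05,0.08,0.4,-0.8,0.05,0.08])

```text
clock: 2.35
ee_pos: [333.8, 399.4, 246.5]
ee_rot: [[-0.978, 0.208, 0.0], [0.208, 0.978, 0.0], [-0.0, 0.0, -1.0]]
ft_force: [0.6, 0.3, 0.4]
grip_width: 85.4
```

Request:
arm_command(motion=[0.35,-0.8,0.05,0.08,0.35,-0.8,0.05,0.08,0.35,-0.8,0.05,0.08,0.35,-0.8,0.05,0.08,0.35,-0.8,0.05,0.08,0.35,-0.8,0.05,0.08,0.35,-0.8,0.05,0.08,0.35,-0.8,0.05,0.08,0.35,-0.8,0.05,0.08,0.35,-0.8,0.05,0.08])

```text
clock: 3.35
ee_pos: [438.7, 159.3, 261.6]
ee_rot: [[-0.995, 0.098, 0.0], [0.098, 0.995, 0.0], [-0.0, 0.0, -1.0]]
ft_force: [0.2, 0.1, -0.5]
grip_width: 85.5
```

```bash
cat >> h.py <<'E'
def snap(n,tag,**k):
    im=grab(n); np.savez(f"pics/{n}_{tag}.npz",**{a:np.asarray(v) for a,v in im.items()})
    save(im,f"pics/{n}_{tag}.png",**k); return im
def wproj(im,X):
    X=np.atleast_2d(X).astype(float);K=im["K"]
    R=cv2.Rodrigues(np.asarray(im["rvec"],float))[0];P=X@R.T+np.ravel(im["tvec"])
    r=np.hypot(P[:,0],P[:,1]);th=np.arctan2(r,P[:,2]);k=np.where(r>1e-9,th/np.maximum(r,1e-9),1/P[:,2])
    return np.c_[K[0,2]+K[0,0]*k*P[:,0],K[1,2]+K[1,1]*k*P[:,1]]
def wray(im,uv):
    K=im["K"];R=cv2.Rodrigues(np.asarray(im["rvec"],float))[0];t=np.ravel(im["tvec"])
    a=(uv[0]-K[0,2])/K[0,0];b=(uv[1]-K[1,2])/K[1,1];th=np.hypot(a,b)
    d=np.array([a*np.sinc(th/np.pi)*1.0,b*np.sinc(th/np.pi),np.cos(th)])
    return -R.T@t,R.T@(d/np.linalg.norm(d))
n28=np.radians(28); AZ=np.radians(-5.55)
EX=np.array([np.cos(n28)*np.cos(AZ),np.cos(n28)*np.sin(AZ),np.sin(n28)])
EZ=np.array([-np.sin(n28)*np.cos(AZ),-np.sin(n28)*np.sin(AZ),np.cos(n28)])
EY=np.cross(EZ,EX)
FACE=np.array([474.3,154.9,119.0])
def F(x,y,z): return FACE+x*EX+y*EY+z*EZ
E
python3 - <<'E'
from h import *
im=snap("wrist","1",scale=1.5); print(robot.sense()["ee_pos"],robot.sense()["ft_force"],robot.sense()["q"])
for l in ["nut_mid","tab"]: print(l,robot.look_for(l,"wrist")[:2])
# overlay
c=im["color"].copy(); c=cv2.resize(c,None,fx=1.5,fy=1.5)
def circ(r,z,col):
    t=np.linspace(0,2*np.pi,60);P=np.array([F(r*np.cos(a),r*np.sin(a),z) for a in t]);p=wproj(im,P)*1.5
    cv2.polylines(c,[p.astype(int)],True,col,1)
circ(72,0,(0,255,0));circ(7.8,58,(0,0,255));circ(15.5,50,(255,0,0));circ(30,20,(255,255,0))
P=np.array([F(x,y,48) for x,y in((56,11),(64,11),(64,-11),(56,-11))]);cv2.polylines(c,[(wproj(im,P)*1.5).astype(int)],True,(0,255,255),1)
cv2.imwrite("pics/ov1.png",c)
E
```

```text
[439.85079486 156.92968679 261.74357682] [ 0.20980082 -0.26263105 -0.66265573] [ 2.88873307e-01 -3.53758989e-01  1.82187543e+00 -1.29764373e-03
  1.67276304e+00 -1.18376271e+00]
nut_mid [{'xy': [254.2, 214.7], 'score': 0.65}, {'xy': [250.8, 229.5], 'score': 0.34}]
tab [{'xy': [253.6, 230.7], 'score': 0.96}]
```

View pics/ov1.png

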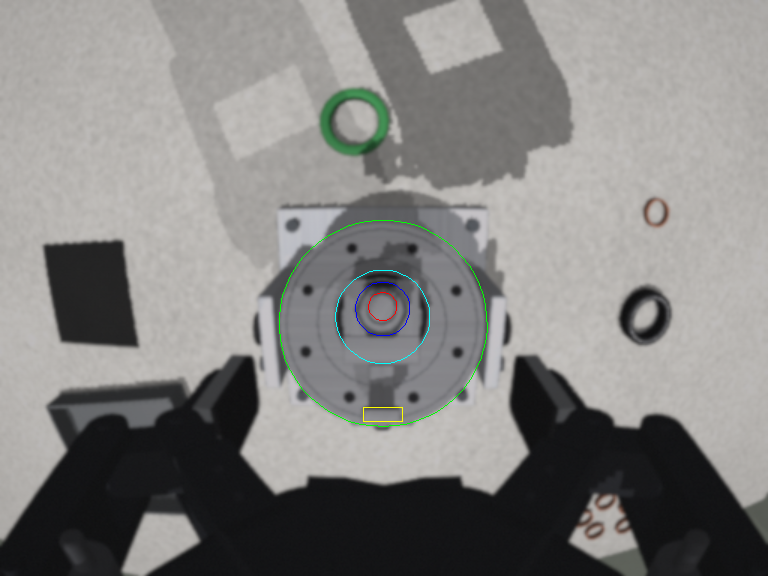

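View pics/wrist_1.png

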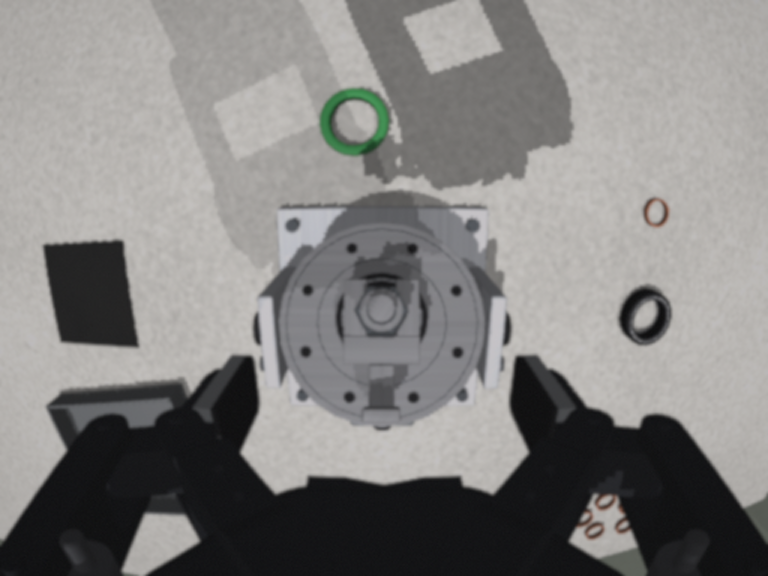

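```bash
python3 - <<'E'
from h import *
im=load("pics/wrist_1.npz")
x0,y0,x1,y1=175,140,335,290;s=5
c=cv2.resize(im["color"][y0:y1,x0:x1],None,fx=s,fy=s,interpolation=cv2.INTER_CUBIC)
c=cv2.convertScaleAbs(c,alpha=1.6,beta=-60);cv2.imwrite("pics/z1.png",c[150:750])
c2=cv2.resize(im["color"][180:230,225:285],None,fx=10,fy=10,interpolation=cv2.INTER_CUBIC)
c2=cv2.convertScaleAbs(c2,alpha=1.8,beta=-90)
for ph,col in((0,(0,0,255)),(15,(0,255,0)),(30,(255,0,0))):
    P=np.array([F(15.6*np.cos(a),15.6*np.sin(a),50) for a in np.radians(ph+30+60*np.arange(6))])
    p=((wproj(im,P)-[225,180]+.5)*10).astype(int); cv2.polylines(c2,[p],True,col,1)
cv2.imwrite("pics/z2.png",c2)
E
```

```text
(no output)
```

View pics/z1.png

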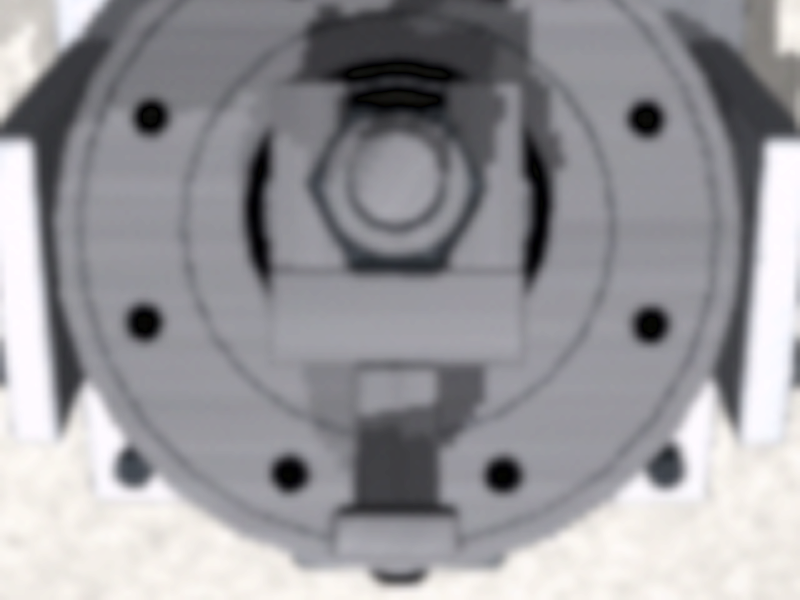

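View pics/z2.png

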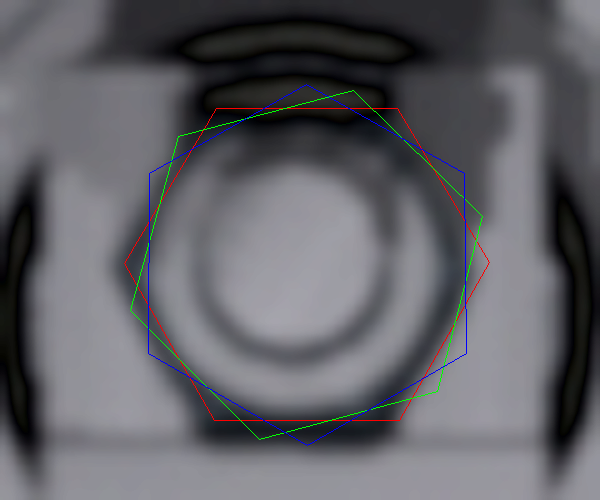

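```bash
cat >> h.py <<'E'
def wcloud(im):
    z=im["z_map"].astype(float);K=im["K"];h,w=z.shape
    u,v=np.meshgrid(np.arange(w),np.arange(h));a=(u-K[0,2])/K[0,0];b=(v-K[1,2])/K[1,1];th=np.hypot(a,b)
    k=np.where(th>1e-9,np.tan(th)/np.maximum(th,1e-9),1)
    P=np.stack([a*k*z,b*k*z,z],-1);R=cv2.Rodrigues(np.asarray(im["rvec"],float))[0]
    W=(P-np.ravel(im["tvec"]))@R;W[z<=0]=np.nan;return W
def toF(W): return (W-FACE)@np.stack([EX,EY,EZ],1)
E
python3 - <<'E'
from h import *
im=snap("wrist","2",scale=1)
print(robot.sense()["ee_pos"])
Q=toF(wcloud(im))
u0,v0=wproj(im,F(0,0,50))[0]
print(u0,v0)
for du in (0,-12,-18,12,18):
    print("col",du)
    for v in range(int(v0)-25,int(v0)+75,3):
        q=Q[v,int(round(u0))+du]; print(np.round(q,1),end=" ")
    print()
q=Q.reshape(-1,3);q=q[np.isfinite(q[:,0])]
I=q[(np.hypot(q[:,0],q[:,1])<70)&(np.hypot(q[:,0],q[:,1])>45)&(abs(q[:,2])<4)]
print("plate z",np.median(I[:,2]),np.linalg.lstsq(np.c_[I[:,:2],np.ones(len(I))],I[:,2],rcond=None)[0])
a=q[(q[:,2]>54)&(q[:,2]<62)&(np.hypot(q[:,0],q[:,1])<15)];print("stud",len(a),a.mean(0),(a.min(0)+a.max(0))/2)
a=q[(q[:,2]>44)&(q[:,2]<51)&(q[:,0]>45)];print("tab",len(a),a.mean(0),a.min(0),a.max(0))
E
```

```text
[438.55225012 160.13129178 261.3707383 ]
255.11770909601083 205.78321543374022
col 0
[-35.6  -0.2  -1.6] [-27.   -0.1  20.5] [-24.5  -0.2  18.4] [-21.2  -0.2  19.8] [-12.1  -0.1  49.5] [-9.4 -0.1 49.8] [-5.5 -0.  57. ] [-3.1 -0.1 55.7] [-0.5 -0.1 56.3] [ 2.  -0.1 56.1] [ 4.8 -0.1 58.1] [ 7.1 -0.1 56.8] [ 8.8 -0.1 49.8] [11.3 -0.1 49.2] [13.9 -0.2 49.7] [14.1 -0.3 24.9] [16.9 -0.3 25.3] [19.7 -0.3 24.7] [22.6 -0.3 26.1] [25.3 -0.3 24.5] [28.1 -0.3 25.2] [30.8 -0.3 23.9] [33.7 -0.4 25.1] [36.4 -0.4 25. ] [39.2 -0.4 24. ] [42.  -0.4 25.4] [44.8 -0.4 25.2] [47.5 -0.4 26.6] [50.3 -0.4 25.4] [53.1 -0.4 25.8] [55.9 -0.4 25.1] [57.3 -0.3 45.7] [59.8 -0.4 47.1] [62.4 -0.4 46.9] 
col -12
[-35.3 -12.7  -0.2] [-32.4 -12.8  -1.5] [-23.3 -11.6  24.2] [-20.1 -11.5  25.4] [-17.4 -11.6  24.4] [ -9.6 -10.4  49. ] [ -6.9 -10.4  49.5] [ -4.1 -10.3  50.2] [ -1.7 -10.4  49.5] [  1.  -10.4  49.7] [  3.5 -10.4  49.3] [  6.3 -10.3  51.1] [  8.7 -10.4  49.3] [ 11.2 -10.4  48.8] [ 11.2 -11.5  24.4] [ 14.  -11.5  23.9] [ 16.9 -11.4  25. ] [ 19.7 -11.4  24.9] [ 22.6 -11.4  26.3] [ 25.2 -11.5  24. ] [ 28.1 -11.4 
[... 1755 characters left out ...]
 24.6] [-0.1 16.7 23.9] [nan nan nan] [ 5.8 16.6 25. ] [ 8.6 16.5 25.2] [11.4 16.5 24.6] [14.2 16.5 24.8] [17.  16.4 25. ] [19.8 16.4 24.3] [22.7 16.3 25.9] [25.4 16.3 25.6] [28.2 16.3 24.6] [30.2 17.6  0.4] [33.2 17.7 -1.6] [36.2 17.7 -1.6] [39.3 17.6 -0.2] [42.3 17.6 -0.8] [45.4 17.6 -0.9] [48.4 17.5  0.2] [51.5 17.5 -0.9] [54.5 17.5 -1. ] [57.6 17.6 -1.9] [60.6 17.5 -0.8] [63.7 17.5 -1.6] [66.8 17.4 -0.9] 
plate z -0.9738570118700443 [-3.04237911e-04 -1.57774446e-03 -9.77792379e-01]
stud 268 [ 0.58463105 -1.41961937 56.87684549] [ 0.34244248 -1.73803867 56.72615856]
tab 245 [60.23162074 -1.23918537 46.68808249] [ 56.39030682 -11.40315009  44.09206238] [64.34767101  8.9734737  49.29322379]
```

Request:
arm_command(motion=[0.1,-0.026,-0.5,0.7,0.1,-0.026,-0.5,0.7,0.1,-0.026,-0.5,0.7,0.1,-0.026,-0.5,0.7,0.1,-0.026,-0.5,0.7,0.1,-0.026,-0.5,0.7,0,0,0,0,0,0,0,0], grip=0.62, grip_force=70)

```text
clock: 4.35
ee_pos: [456.2, 156.2, 171.7]
ee_rot: [[-0.884, -0.467, -0.0], [-0.467, 0.884, 0.0], [0.0, 0.0, -1.0]]
ft_force: [-0.6, 0.5, 1.4]
grip_width: 52.8
```

```bash
sed -i 's/^FACE=.*/FACE=np.array([474.8,153.8,118.5])/' h.py; cat >> h.py <<'E'
def ov(im,tag,ph=0,z=50,s=1.5,crop=None):
    c=cv2.resize(im["color"],None,fx=s,fy=s,interpolation=cv2.INTER_CUBIC)
    def poly(P,col): cv2.polylines(c,[((wproj(im,P)+.5)*s).astype(int)],True,col,1)
    t=np.linspace(0,2*np.pi,60)
    poly(np.array([F(7.8*np.cos(a),7.8*np.sin(a),58) for a in t]),(0,0,255))
    poly(np.array([F(72*np.cos(a),72*np.sin(a),0) for a in t]),(0,255,0))
    poly(np.array([F(15.6*np.cos(a),15.6*np.sin(a),z) for a in np.radians(ph+30+60*np.arange(6))]),(255,0,0))
    if crop: x0,y0,x1,y1=[int(v*s) for v in crop]; c=c[y0:y1,x0:x1]
    cv2.imwrite(f"pics/{tag}.png",c)
E
python3 - <<'E'
from h import *
im=snap("wrist","3",scale=1);print(robot.sense()["ee_pos"],robot.sense()["ee_rot"][:,1])
ov(im,"ov3")
E
```

```text
[456.4305206  156.22063332 172.13153402] [-4.66948466e-01  8.84284529e-01 -4.93900444e-05]
```

View pics/ov3.png

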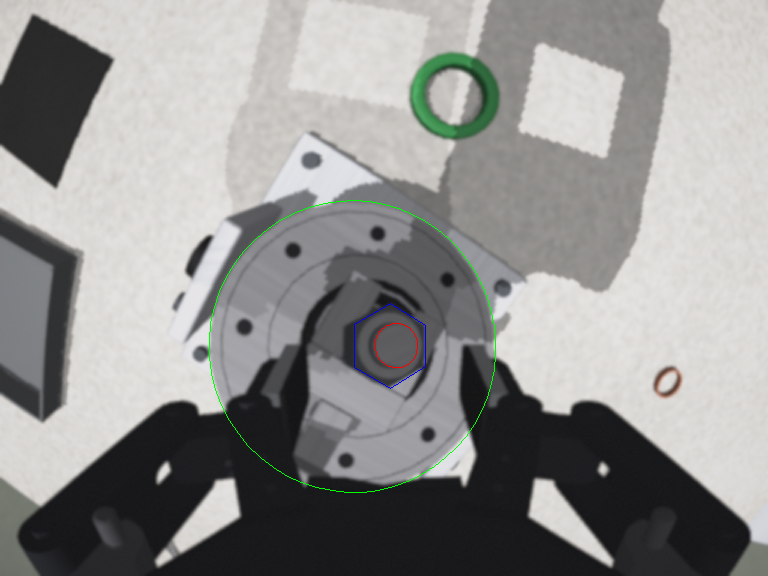

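Request:
arm_command(motion=[0,0,-0.2,0,0,0,-0.2,0,0,0,-0.2,0,0,0,0,0,0,0,0,0])

```text
clock: 4.9
ee_pos: [456.4, 155.6, 153.2]
ee_rot: [[-0.883, -0.469, -0.0], [-0.469, 0.883, -0.0], [0.0, 0.0, -1.0]]
ft_force: [-0.2, 0.6, -0.4]
grip_width: 53.1
```

Request:
arm_command(motion=[0,0,0,0,0,0,0,0,0,0,0,0,0,0,0,0], grip=0.2)

```text
clock: 5.3
ee_pos: [456.3, 156.3, 154.1]
ee_rot: [[-0.883, -0.469, -0.0], [-0.469, 0.883, 0.002], [-0.001, 0.001, -1.0]]
ft_force: [-6.1, 4.9, 5.9]
grip_width: 26.3
```

Request:
arm_command(motion=[0,0,0.003,-0.6,0,0,0.003,-0.6,0,0,0.003,-0.6,0,0,0.003,-0.6,0,0,0.003,-0.6,0,0,0,-0.6])

```text
clock: 5.9
ee_pos: [455.9, 156.7, 155.0]
ee_rot: [[-1.0, 0.017, -0.001], [0.017, 1.0, 0.002], [0.001, 0.002, -1.0]]
ft_force: [-16.3, 7.3, 17.1]
grip_width: 24.8
```

```bash
python3 - <<'E'
from h import *
im=snap("wrist","4",scale=1.5);s=robot.sense();print(s["ft_force"],s["ft_torque"],s["grip_width"],s["ee_rot"][:,1])
E
```

```text
[-14.19156157   4.43024072  13.07790554] [1.59354188 2.26228801 0.55200648] 25.37404258298741 [0.02267276 0.99974017 0.00235149]
```

View pics/wrist_4.png

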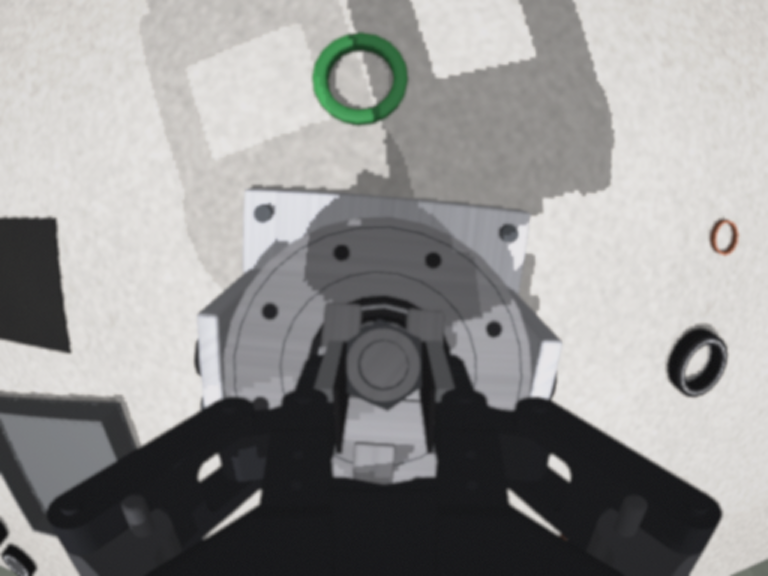

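Request:
arm_command(motion=[0,0,0.02,-0.6,0,0,0.02,-0.6,0,0,0.003,-0.6,0,0,0.003,-0.6])

```text
clock: 6.35
ee_pos: [456.0, 156.7, 156.1]
ee_rot: [[-0.939, 0.345, -0.0], [0.345, 0.939, 0.002], [0.001, 0.002, -1.0]]
ft_force: [-11.0, 5.5, 8.4]
grip_width: 24.8
```

Request:
arm_command(motion=[0,0,0.003,-0.6,0,0,0.003,-0.6,0,0,0.003,-0.6,0,0,0.003,-0.6,0,0,0,0])

```text
clock: 6.85
ee_pos: [456.1, 156.1, 157.0]
ee_rot: [[-0.773, 0.634, -0.0], [0.634, 0.773, 0.001], [0.001, 0.001, -1.0]]
ft_force: [-13.9, -1.0, 14.9]
grip_width: 24.6
```

```bash
python3 - <<'E'
from h import *
im=snap("wrist","5",scale=1.5);s=robot.sense();print(s["ft_force"],s["ft_torque"],s["grip_width"],s["ee_rot"][:,1])
E
```

```text
[-15.24207516  -0.33328851  13.76753417] [0.59606276 1.7064581  0.42873747] 24.633018352924616 [6.32728506e-01 7.74373462e-01 6.14799265e-04]
```

View pics/wrist_5.png

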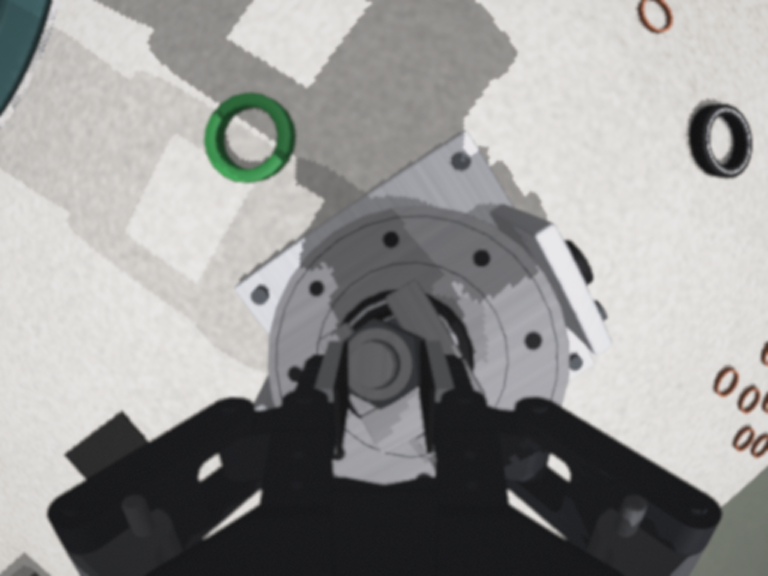

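Request:
arm_command(motion=[0,0,0,0,0,0,0,0,0,0,0.1,0.4], grip=0.62)

```text
clock: 7.2
ee_pos: [456.5, 155.7, 158.3]
ee_rot: [[-0.809, 0.588, -0.0], [0.588, 0.809, -0.0], [0.0, -0.0, -1.0]]
ft_force: [-0.2, -0.3, 0.4]
grip_width: 52.9
```

```bash
python3 - <<'E'
from h import *
im=snap("wrist","6",scale=1.5);s=robot.sense();print(s["ee_pos"],s["ft_force"],s["ft_torque"],s["grip_width"],s["ee_rot"][:,1])
ov(im,"ov6",s=3,crop=(170,170,370,330))
E
```

```text
[456.67531453 155.71466151 158.96675841] [0.45025694 0.3074928  0.77271075] [-0.02826112  0.00701517 -0.0750467 ] 53.14971981863891 [5.84093087e-01 8.11686573e-01 4.16140645e-04]
```

View pics/ov6.png

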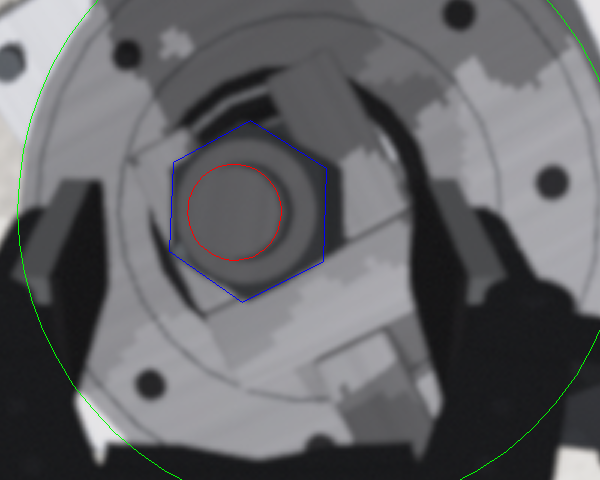

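Request:
arm_command(motion=[0,0,0,0.8,0,0,0,0.8,0,0,0,0.8,0,0,0,0.8,0,0,0,0.8,0,0,0,0.8,0,0,0,0.8,0,0,0,0.8,0,0,-0.06,0.8,0,0,-0.07,0.8])

```text
clock: 8.25
ee_pos: [456.6, 155.7, 154.6]
ee_rot: [[-0.882, -0.472, 0.0], [-0.472, 0.882, 0.0], [-0.0, -0.0, -1.0]]
ft_force: [0.4, -0.7, 0.1]
grip_width: 52.8
```

Request:
arm_command(motion=[0,0,0,0,0,0,0,0,0,0,0,0,0,0,0,0], grip=0.2)

```text
clock: 8.65
ee_pos: [456.2, 156.4, 155.1]
ee_rot: [[-0.885, -0.466, -0.001], [-0.466, 0.885, 0.002], [-0.0, 0.002, -1.0]]
ft_force: [-7.2, 6.6, 5.2]
grip_width: 25.4
```

Request:
arm_command(motion=[0,0,0.005,-0.7,0,0,0.005,-0.7,0,0,0.005,-0.7,0,0,0.005,-0.7,0,0,0.005,-0.7,0,0,0.01,-0.7])

```text
clock: 9.25
ee_pos: [456.2, 156.9, 156.4]
ee_rot: [[-0.994, 0.105, -0.0], [0.105, 0.994, 0.003], [0.001, 0.003, -1.0]]
ft_force: [-8.0, 7.8, 4.2]
grip_width: 24.8
```

Request:
arm_command(motion=[0,0,0.02,-0.7,0,0,0.02,-0.7,0,0,0.01,-0.7,0,0,0.01,-0.7,0,0,0.005,-0.7,0,0,0,-0.7,0,0,0,0])

```text
clock: 9.95
ee_pos: [456.2, 155.9, 159.0]
ee_rot: [[-0.77, 0.638, -0.0], [0.638, 0.77, 0.001], [0.0, 0.0, -1.0]]
ft_force: [-13.7, -2.3, 14.3]
grip_width: 23.9
```

Request:
arm_command(motion=[0,0,0,0,0,0,0,0,0,0,0.1,0.4], grip=0.62)

```text
clock: 10.25
ee_pos: [456.5, 155.7, 160.3]
ee_rot: [[-0.807, 0.59, -0.0], [0.59, 0.807, -0.0], [0.0, -0.0, -1.0]]
ft_force: [-0.6, 0.5, 0.6]
grip_width: 52.8
```

```bash
python3 - <<'E'
from h import *
im=snap("wrist","7",scale=1.5);s=robot.sense();print(s["ee_pos"],s["ft_force"],s["ft_torque"],s["grip_width"],s["ee_rot"][:,1])
ov(im,"ov7",s=3,z=51.3,crop=(170,170,370,330))
E
```

```text
[456.6521998  155.74692629 161.00954079] [ 0.37205723 -0.06533164  0.77713897] [-0.00678669  0.00583951  0.04930301] 52.850442448670385 [5.85747072e-01 8.10493801e-01 4.07107207e-04]
```

View pics/ov7.png

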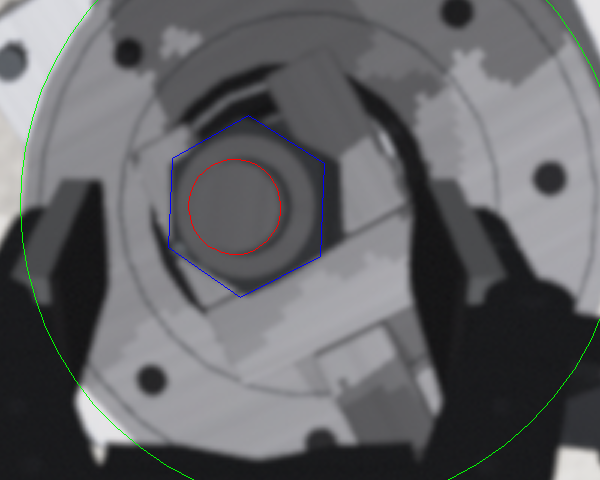

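Request:
arm_command(motion=[0,0,0,0.8,0,0,0,0.8,0,0,0,0.8,0,0,0,0.8,0,0,0,0.8,0,0,0,0.8,0,0,-0.04,0.8,0,0,-0.04,0.8,0,0,-0.05,0.8,0,0,-0.04,0.8])

```text
clock: 11.3
ee_pos: [456.6, 155.7, 155.3]
ee_rot: [[-0.882, -0.47, 0.0], [-0.47, 0.882, 0.0], [-0.0, 0.0, -1.0]]
ft_force: [-0.4, 0.1, 0.0]
grip_width: 52.9
```

Request:
arm_command(motion=[0,0,0,0,0,0,0,0,0,0,0,0,0,0,0,0], grip=0.2)

```text
clock: 11.7
ee_pos: [456.1, 156.6, 156.1]
ee_rot: [[-0.885, -0.465, -0.001], [-0.465, 0.885, 0.002], [-0.0, 0.002, -1.0]]
ft_force: [-8.0, 7.2, 5.8]
grip_width: 25.6
```

Request:
arm_command(motion=[0,0,0.005,-0.7,0,0,0.005,-0.7,0,0,0.005,-0.7,0,0,0.005,-0.7,0,0,0.005,-0.7,0,0,0.01,-0.7])

```text
clock: 12.3
ee_pos: [455.9, 156.6, 157.7]
ee_rot: [[-0.994, 0.106, -0.001], [0.106, 0.994, 0.002], [0.001, 0.002, -1.0]]
ft_force: [-10.3, 7.5, 10.8]
grip_width: 24.7
```

Request:
arm_command(motion=[0,0,0.02,-0.7,0,0,0.02,-0.7,0,0,0.01,-0.7,0,0,0.01,-0.7,0,0,0.005,-0.7,0,0,0,-0.7,0,0,0,0])

```text
clock: 13.0
ee_pos: [455.9, 155.8, 160.1]
ee_rot: [[-0.769, 0.639, -0.001], [0.639, 0.769, 0.0], [0.001, -0.0, -1.0]]
ft_force: [-16.9, -3.5, 17.7]
grip_width: 24.2
```

Request:
arm_command(motion=[0,0,0,0,0,0,0,0,0,0,0.1,0.4], grip=0.62)

```text
clock: 13.3
ee_pos: [456.4, 155.7, 161.2]
ee_rot: [[-0.807, 0.59, -0.0], [0.59, 0.807, -0.0], [0.0, -0.0, -1.0]]
ft_force: [0.4, -0.1, 0.1]
grip_width: 53.0
```

```bash
python3 - <<'E'
from h import *
im=snap("wrist","8",scale=1.5);s=robot.sense();print(s["ee_pos"],s["ft_force"],s["ft_torque"],s["grip_width"],s["ee_rot"][:,1])
ov(im,"ov8",s=3,z=52,crop=(170,170,370,330))
E
```

```text
[456.64161046 155.74798117 161.86719859] [ 0.83850261 -0.82504286  1.01358211] [0.07000237 0.03230733 0.02316484] 52.73375430591386 [5.86084023e-01 8.10250193e-01 3.77259160e-04]
```

View pics/ov8.png

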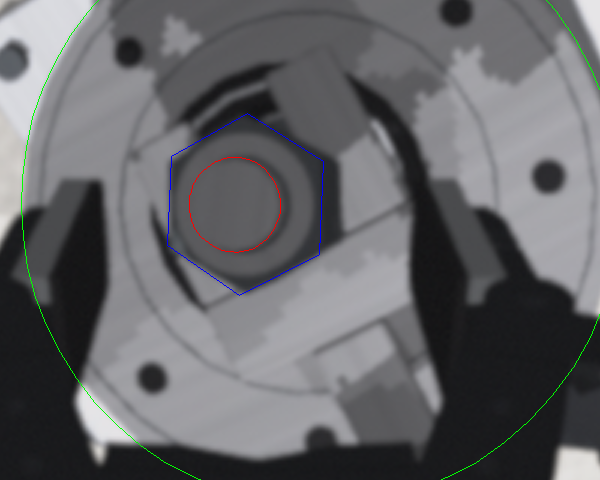

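Request:
arm_command(motion=[0,0,0.8,0.76,0,0,0.8,0.76,0,0,0.8,0.76,0,0,0.6,0.76,0,0,0,0.76,0,0,0,0])

```text
clock: 13.95
ee_pos: [456.7, 155.7, 251.8]
ee_rot: [[-0.995, 0.099, 0.001], [0.099, 0.995, 0.0], [-0.001, 0.0, -1.0]]
ft_force: [-0.4, -0.4, -0.8]
grip_width: 53.0
```

```bash
python3 - <<'E'
from h import *
im=snap("wrist","9",scale=1.5)
s=robot.sense();print(s["ee_pos"],s["ee_rot"][:,1])
Q=toF(wcloud(im));q=Q.reshape(-1,3);q=q[np.isfinite(q[:,0])]
r=np.hypot(q[:,0],q[:,1])
print("plate",np.median(q[(r<70)&(r>45)&(abs(q[:,2])<4)][:,2]))
print("stud",np.median(q[(r<6)&(q[:,2]>54)],0))
print("nut",np.median(q[(r<12.5)&(r>9.5)&(q[:,2]>44)],0))
print("keeper",np.median(q[(q[:,0]>18)&(q[:,0]<28)&(abs(q[:,1])<20)&(q[:,2]>15)],0))
a=q[(q[:,2]>43)&(q[:,0]>45)&(abs(q[:,1])<20)&(q[:,2]<52)];print("tab",a.mean(0),np.percentile(a,2,axis=0),np.percentile(a,98,axis=0))
# same with first
im=load("pics/wrist_2.npz");Q=toF(wcloud(im));q=Q.reshape(-1,3);q=q[np.isfinite(q[:,0])];r=np.hypot(q[:,0],q[:,1])
print("before: plate",np.median(q[(r<70)&(r>45)&(abs(q[:,2])<4)][:,2]),"nut",np.median(q[(r<12.5)&(r>9.5)&(q[:,2]>44)],0),"stud",np.median(q[(r<6)&(q[:,2]>54)],0),"keeper",np.median(q[(q[:,0]>18)&(q[:,0]<28)&(abs(q[:,1])<20)&(q[:,2]>15)],0))
E
```

```text
[456.5297815  155.69076746 251.26575464] [1.02449989e-01 9.94738156e-01 1.69839727e-06]
plate -0.23359698032318219
stud [ 1.96521581e-01 -1.97580793e-02  5.77503042e+01]
nut [8.21354037e-01 1.30095761e-02 5.19523657e+01]
keeper [23.29049692 -0.09878154 25.62090937]
tab [59.70248166 -0.2276571  47.50055255] [ 56.11029803 -10.45094342  45.93008533] [63.34698041 10.03799624 48.99992268]
before: plate -0.2469086997064689 nut [ 0.24312002  0.11711753 50.23141669] stud [ 0.05935567  0.1338141  57.7478438 ] keeper [23.15624106 -0.18683137 25.72655224]
```

View pics/wrist_9.png

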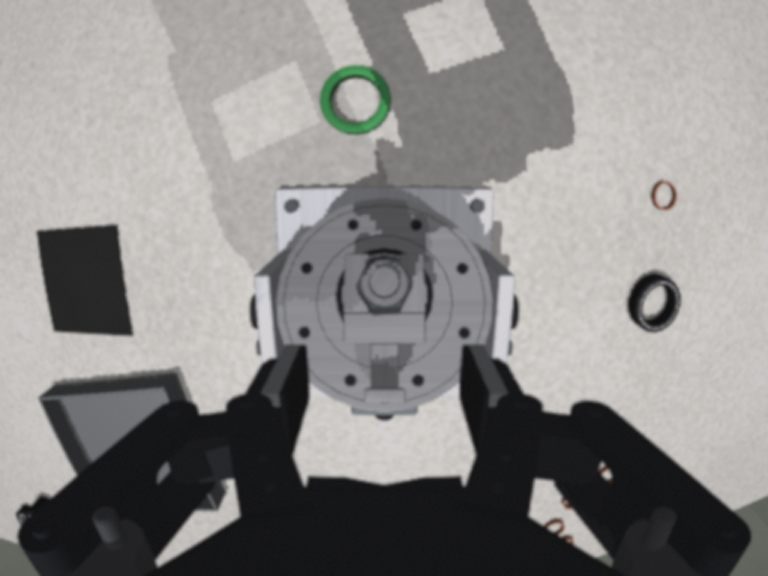

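```bash
python3 - <<'E'
from h import *
im=load("pics/wrist_9.npz");Q=toF(wcloud(im))
u0,v0=wproj(im,F(0,0,52))[0];x0,y0=int(u0)-30,int(v0)-25
for ph,tag in((0,"a"),(10,"b"),(-10,"c")):
    c=cv2.resize(im["color"][y0:y0+50,x0:x0+60],None,fx=8,fy=8,interpolation=cv2.INTER_CUBIC);c=cv2.convertScaleAbs(c,alpha=1.8,beta=-90)
    P=np.array([F(15.6*np.cos(a),15.6*np.sin(a),52) for a in np.radians(ph+30+60*np.arange(6))])
    cv2.polylines(c,[((wproj(im,P)-[x0,y0]+.5)*8).astype(int)],True,(0,0,255),1)
    globals()[tag]=c
cv2.imwrite("pics/z9.png",np.hstack([a,b])[:600,:960][:, :800] if 0 else cv2.resize(np.hstack([a,b]),(800,333)))
# depth based angle: contour of nut top
def ang(im,z0):
    Q=toF(wcloud(im));q=Q.reshape(-1,3);q=q[np.isfinite(q[:,0])]
    q=q[(q[:,2]>z0-3)&(q[:,2]<z0+10)&(np.hypot(q[:,0],q[:,1])<20)][:,:2]
    # fit hexagon orientation by max support: find ph minimizing sum of overshoot w/ apothem 13.5
    best=[]
    for ph in range(-30,30,1):
        n=np.radians(ph+60*np.arange(6));N=np.c_[np.cos(n),np.sin(n)]
        h=np.percentile(q@N.T,99,axis=0);best.append(((h[:3]+h[3:]).mean(),ph))
    best.sort();return best[:4]
print(ang(load("pics/wrist_2.npz"),50),ang(im,52))
E
```

```text
[(np.float64(26.360908714010435), -5), (np.float64(26.37724641715566), -4), (np.float64(26.417063345075064), -6), (np.float64(26.424388807959048), -1)] [(np.float64(26.265475831851628), 0), (np.float64(26.27850929234367), 1), (np.float64(26.28435637568636), 2), (np.float64(26.29572580322818), 3)]
```

View pics/z9.png

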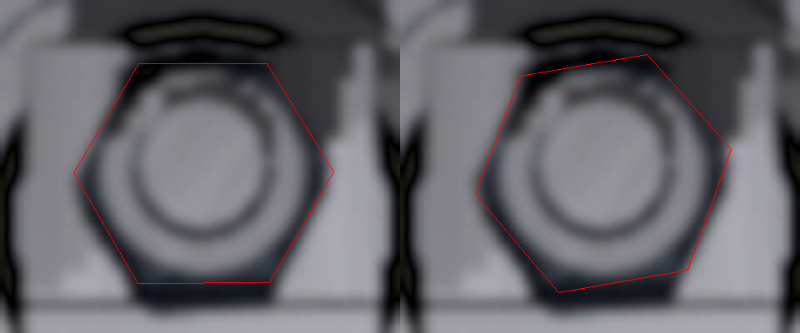

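Request:
arm_command(motion=[0.3,-0.03,-0.2,0,0.3,-0.03,-0.2,0,0.3,-0.03,-0.2,0,0.3,-0.03,-0.2,0,0.3,-0.03,-0.2,0,0.3,-0.03,-0.2,0,0,0,-0.3,0,0,0,0,0], grip=0.5)

```text
clock: 14.8
ee_pos: [510.2, 150.1, 204.8]
ee_rot: [[-0.995, 0.098, -0.002], [0.098, 0.995, -0.0], [0.002, -0.001, -1.0]]
ft_force: [-0.7, 0.6, -0.4]
grip_width: 42.9
```

```bash
python3 - <<'E'
from h import *
im=snap("wrist","10",scale=1.5);s=robot.sense();print(s["ee_pos"],s["ee_rot"][:,1])
E
```

```text
[510.14923755 150.23671395 205.73584941] [ 9.83207336e-02  9.95154711e-01 -3.65948724e-04]
```

View pics/wrist_10.png

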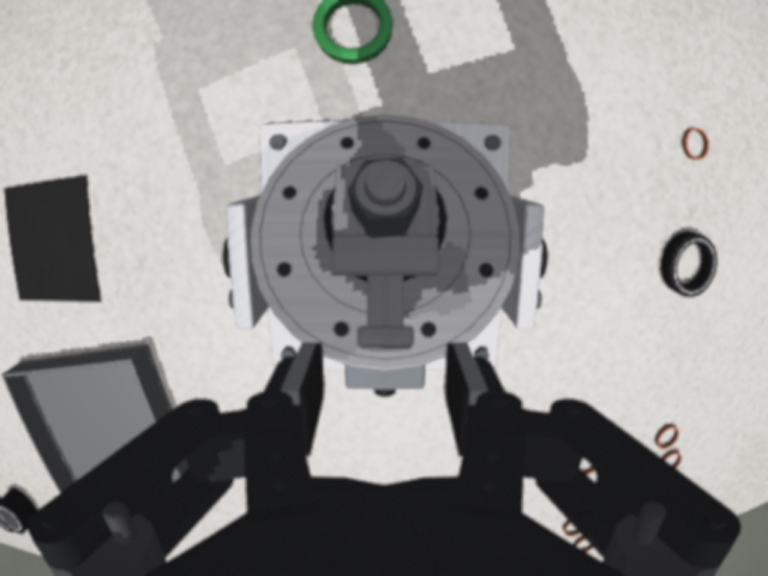

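Request:
arm_command(motion=[0,0,-0.35,0,0,0,-0.35,0,0,0,-0.35,0,0,0,-0.3,0,0,0,0,0,0,0,0,0])

```text
clock: 15.45
ee_pos: [510.5, 150.3, 165.9]
ee_rot: [[-0.995, 0.098, -0.0], [0.098, 0.995, -0.0], [0.0, -0.0, -1.0]]
ft_force: [0.8, -0.1, -0.0]
grip_width: 42.8
```

Request:
arm_command(motion=[0,0,0,0,0,0,0,0,0,0,0,0], grip=0.1, grip_force=60)

```text
clock: 15.75
ee_pos: [510.7, 150.3, 166.6]
ee_rot: [[-0.995, 0.098, 0.001], [0.098, 0.995, 0.0], [-0.001, 0.0, -1.0]]
ft_force: [-0.2, -0.1, 3.2]
grip_width: 20.6
```

```bash
python3 - <<'E'
from h import *
im=snap("wrist","11",scale=1.5);s=robot.sense();print(s["ee_pos"],s["ee_rot"][:,1],s["ft_force"],s["ft_torque"])
im=snap("side","11",scale=4,crop=(210,150,330,270))
E
```

```text
[510.71269704 150.33705944 166.54240351] [9.82662165e-02 9.95160113e-01 3.17678367e-04] [-0.27990698  1.4634266   3.695919  ] [ 0.01113748 -0.00237454 -0.00828712]
```

View pics/wrist_11.png

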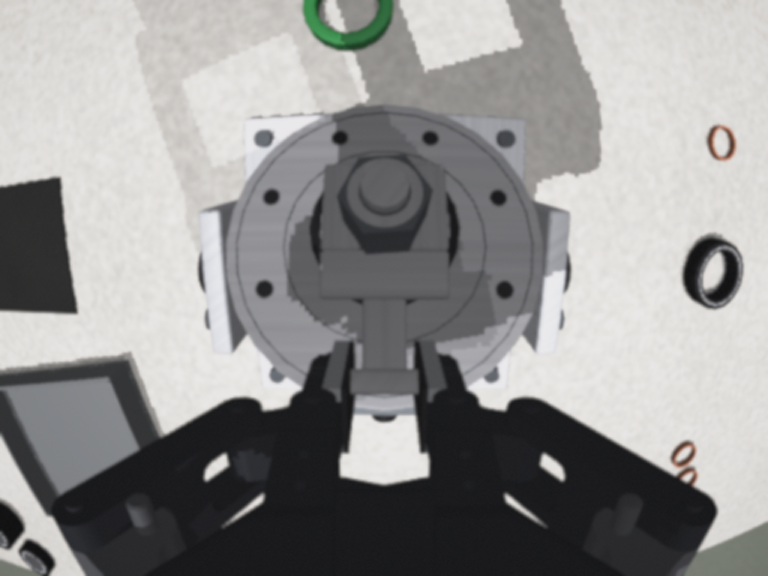

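View pics/side_11.png

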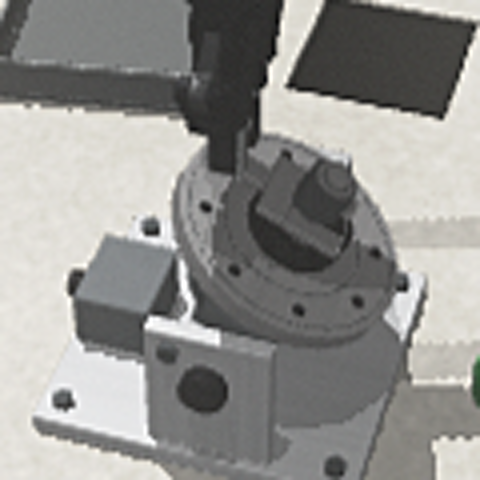

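Request:
arm_command(motion=[-0.01,0,0.02,0,0.1465,-0.014,0.078,0,0.1465,-0.014,0.078,0,0.1465,-0.014,0.078,0])

```text
clock: 16.25
ee_pos: [523.8, 149.0, 173.7]
ee_rot: [[-0.995, 0.098, -0.0], [0.098, 0.995, -0.0], [0.0, -0.0, -1.0]]
ft_force: [-0.9, 0.3, -1.2]
grip_width: 20.6
```

```bash
python3 - <<'E'
from h import *
im=snap("wrist","12",scale=1.5);s=robot.sense();print(s["ee_pos"],s["ft_force"],s["ft_torque"])
E
```

```text
[524.33659622 148.95027556 174.07854837] [-0.02065097  0.10356513  0.09737881] [-0.0072108  -0.00199356  0.00760886]
```

View pics/wrist_12.png

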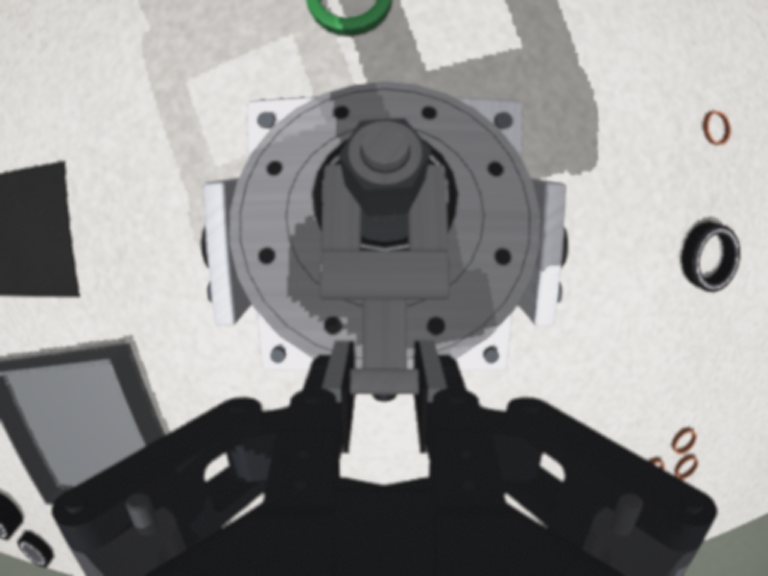

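Request:
arm_command(motion=[0.264,-0.026,0.141,0,0.264,-0.026,0.141,0,0.264,-0.026,0.141,0,0.264,-0.026,0.141,0,0.264,-0.026,0.141,0,0,0,0.5,0,0,0,0.5,0,0,0,0.5,0])

```text
clock: 17.1
ee_pos: [562.9, 145.2, 241.7]
ee_rot: [[-0.995, 0.098, 0.001], [0.098, 0.995, 0.0], [-0.001, 0.0, -1.0]]
ft_force: [-0.0, 0.4, -1.2]
grip_width: 20.4
```

```bash
python3 - <<'E'
from h import *
im=snap("wrist","13",scale=1.5);s=robot.sense();print(s["ee_pos"],s["ft_force"],s["ft_torque"])
snap("side","13",scale=1.5)
Q=toF(wcloud(im))
W=wcloud(im)
# keeper plane below
for v in range(150,262,6): print(v,np.round(W[v,255],1),im["z_map"][v,255])
# mat & tray from initial clouds
for n in "st":
    P=np.load(f"pics/W{n}.npy")
E
```

```text
[563.47623653 145.30638574 244.55010106] [-0.33907037  0.0980496   1.79386612] [-0.04427125 -0.07032086  0.04583006]
150 [527.2 147.7 145.5] 238.13127
156 [531.4 147.3 149.7] 235.23004
162 [nan nan nan] 0.0
168 [526.4 148.  221.2] 165.06842
174 [529.2 147.7 223.7] 163.52686
180 [532.2 147.4 225.5] 162.59084
186 [534.8 147.1 228.4] 160.47913
192 [538.  146.8 228.9] 160.90503
198 [541.4 146.5 228.9] 161.84433
204 [544.  146.2 231.5] 160.1078
210 [546.8 145.9 233.1] 159.35301
216 [549.6 145.7 234.7] 158.59612
222 [552.6 145.4 235.8] 158.36577
228 [555.6 145.1 237. ] 158.03984
234 [558.1 144.8 239.3] 156.45317
240 [561.  144.5 240.6] 156.0157
246 [554.5 145.2 260.5] 135.08034
252 [555.8 145.1 264.1] 132.0182
258 [558.8 144.8 264.2] 132.78163
```

View pics/wrist_13.png

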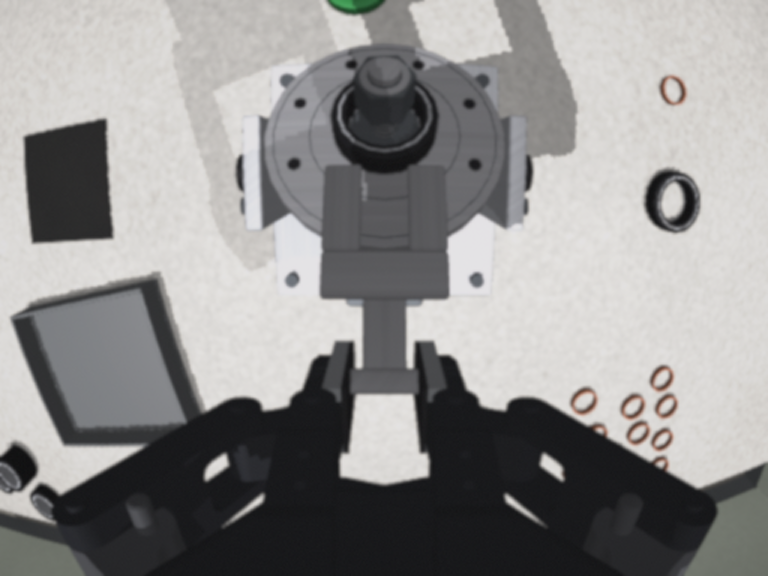

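View pics/side_13.png

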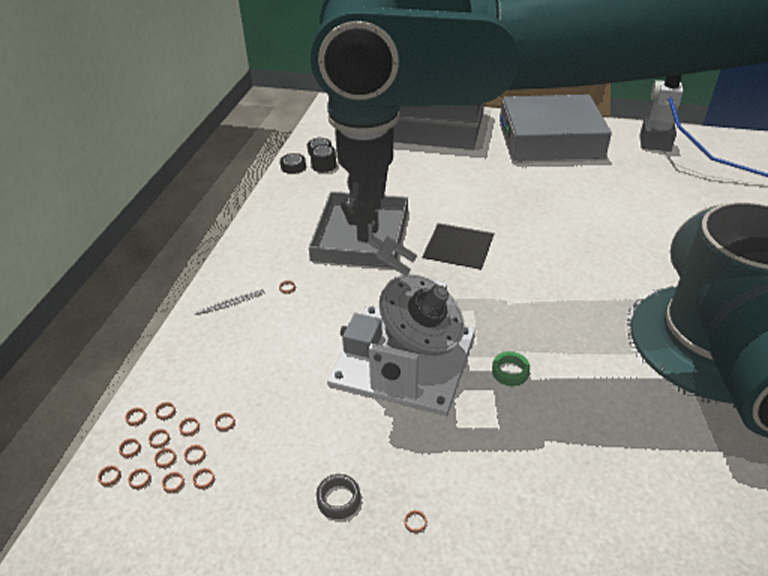

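```bash
python3 - <<'E'
from h import *
S=load("pics/side0.npz");T=load("pics/top0.npz")
for nm,im,(x0,y0,x1,y1) in (("side",S,(275,140,335,185)),("top",T,(335,190,400,260))):
    W=cloud(im)
    g=im["color"].max(2)[y0:y1,x0:x1];m=(g<70).astype(np.uint8)
    k,lab,st,ce=cv2.connectedComponentsWithStats(m);i=1+np.argmax(st[1:,4])
    mm=lab==i; P=W[y0:y1,x0:x1][mm];P=P[np.isfinite(P[:,0])]
    # ray intersect with z=3 
    v,u=np.nonzero(mm);R=[]
    for a,b in zip(u+x0,v+y0):
        o,d=ray(im,(a,b));R.append((o+d*(3-o[2])/d[2])[:2])
    R=np.array(R,np.float32);print(nm,mm.sum(),"depth mean",P.mean(0),"plane rect",cv2.minAreaRect(R),R.mean(0))
# tray: floor in both
for nm,im,rc in (("side",S,(205,125,275,180)),("top",T,(320,110,410,187))):
    x0,y0,x1,y1=rc;W=cloud(im)[y0:y1,x0:x1]
    m=np.isfinite(W[...,0])&(W[...,2]>22)&(W[...,2]<45)
    P=W[m][:,:2].astype(np.float32);print(nm,"rim",m.sum(),cv2.minAreaRect(P))
E
```

```text
side 935 depth mean [ 458.472363   -169.76215359    5.29895793] plane rect ((459.33453369140625, -174.57162475585938), (117.98724365234375, 117.75434875488281), 84.16029357910156) [ 458.90738 -172.83565]
top 2052 depth mean [ 460.71902349 -172.39180961    1.75595084] plane rect ((461.1336364746094, -171.9910125732422), (119.92620086669922, 118.23033142089844), 84.2923583984375) [ 460.67062 -171.97949]
side rim 680 ((662.3972778320312, -172.8861541748047), (170.24688720703125, 209.93536376953125), 3.9286231994628906)
top rim 674 ((663.2273559570312, -170.4826202392578), (170.79396057128906, 201.84327697753906), 4.12984561920166)
```

Request:
arm_command(motion=[0,-0.4,0,0,0,-0.8,0,0,-0.3,-0.8,0,0,-0.3,-0.8,0,0,-0.3,-0.8,0,0,-0.3,-0.8,0,0,-0.3,-0.8,0,0,-0.3,-0.8,-0.3,0,-0.3,-0.8,-0.5,0,-0.3,-0.8,-0.7,0])

```text
clock: 18.2
ee_pos: [490.2, -84.3, 194.4]
ee_rot: [[-0.995, 0.098, 0.001], [0.098, 0.995, -0.0], [-0.001, -0.0, -1.0]]
ft_force: [0.9, -0.0, -1.0]
grip_width: 20.1
```

Request:
arm_command(motion=[-0.3,-0.8,-0.8,0,0,-0.8,-0.8,0,0,-0.8,-0.8,0,0,-0.6,-0.7,0,0,-0.24,-0.4,0,0,0,0,0,0,0,0,0])

```text
clock: 18.9
ee_pos: [482.0, -179.8, 90.3]
ee_rot: [[-0.995, 0.098, 0.0], [0.098, 0.995, 0.0], [-0.0, 0.0, -1.0]]
ft_force: [-0.4, 0.2, -1.0]
grip_width: 20.5
```

```bash
python3 - <<'E'
from h import *
im=snap("wrist","14",scale=1.5);s=robot.sense();print(s["ee_pos"],s["ft_force"],s["ft_torque"],s["grip_width"],s["q"],s["ee_rot"][:,1])
W=wcloud(im)
for v in range(150,262,8): print(v,np.round(W[v,255],1),np.round(W[v,228],1))
snap("side","14",scale=4,crop=(260,110,380,230))
E
```

```text
[ 482.33914634 -179.66499165   90.80977422] [ 0.77824581 -0.68735558 -1.48986134] [-0.02267593 -0.05301722  0.00120068] 20.61005669708291 [-4.06198841e-01 -1.64635225e-01  1.94823949e+00  1.28812218e-04
  1.35693006e+00 -1.87907654e+00] [ 9.77894761e-02  9.95207103e-01 -2.01145786e-04]
150 [ 445.1 -177.1    1.6] [ 434.5 -191.3   65.3]
158 [ 451.3 -177.7    2.9] [ 438.5 -191.4   68.7]
166 [ 457.5 -178.4    3.4] [ 443.  -191.9   69. ]
174 [ 448.5 -177.3   71.4] [ 447.2 -192.3   70.5]
182 [ 452.5 -177.7   73.8] [ 450.8 -192.4   74.7]
190 [ 456.3 -178.1   76.5] [ 454.8 -192.7   76.6]
198 [ 460.5 -178.5   77.4] [ 459.  -193.2   77.5]
206 [ 463.9 -178.8   80.8] [ 489.  -203.9    1. ]
214 [ 467.8 -179.2   82.7] [ 495.8 -204.7    1.6]
222 [ 471.3 -179.5   85.4] [ 502.9 -205.7    1.5]
230 [ 475.6 -180.    86.1] [ 468.9 -192.6   98.6]
238 [ 478.9 -180.3   89.1] [ 469.7 -192.   106.4]
246 [ 473.1 -179.7  110.2] [ 469.2 -191.1  115.9]
254 [ 476.2 -180.   112.1] [ 469.9 -190.7  122. ]
```

View pics/wrist_14.png

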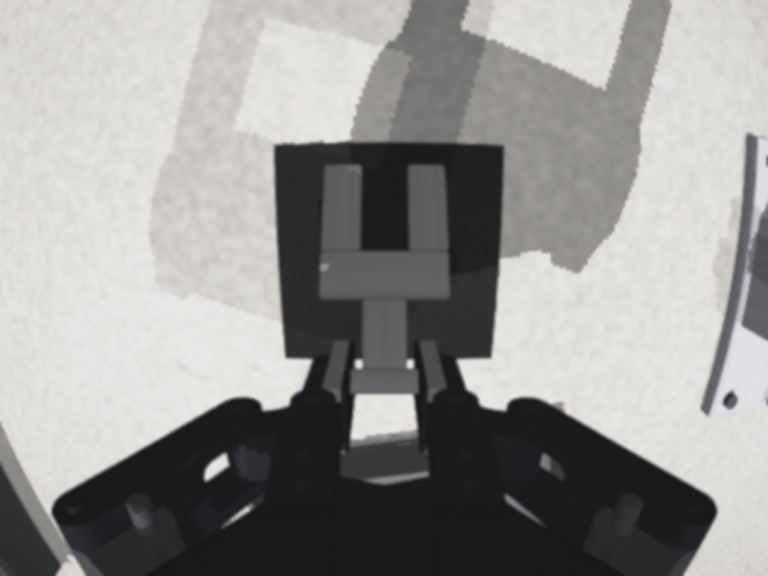

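View pics/side_14.png

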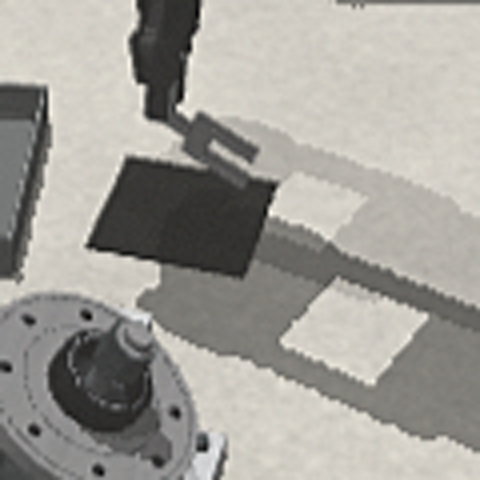

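```bash
python3 - <<'E'
from h import *
im=load("pics/wrist_14.npz");P=[]
for uv in((275,145),(503,147),(491,357),(286,357)):
    o,d=wray(im,np.array(uv)/1.5-.3);P.append((o+d*(3-o[2])/d[2])[:2])
P=np.array(P);print(P,P.mean(0),np.linalg.norm(np.roll(P,1,0)-P,axis=1))
W=wcloud(im).reshape(-1,3);m=np.isfinite(W[:,0])&(np.hypot(W[:,0]-460,W[:,1]+172)<45)&(W[:,2]<15);print("mat z",np.median(W[m],0))
m=np.isfinite(W[:,0])&(np.hypot(W[:,0]-380,W[:,1]+172)<25)&(W[:,2]<25);print("bench z",np.median(W[m],0))
# legs: keeper pts
k=W[np.isfinite(W[:,0])&(W[:,2]>55)&(W[:,2]<95)&(W[:,0]<470)];h=k@np.array([.9953,-.0967,0]);A=np.c_[h,np.ones(len(h))];c=np.linalg.lstsq(A,k[:,2],rcond=None)[0];print("tilt",np.degrees(np.arctan(c[0])),"leg end h,z",h.min(),k[h<h.min()+3].mean(0),"y",k[:,1].min(),k[:,1].max())
E
```

```text
[[ 396.64386394 -228.18437927]
 [ 409.10773056 -111.12951864]
 [ 525.87141822 -122.69193453]
 [ 514.01521834 -240.04012037]] [ 461.40955776 -175.5114882 ] [117.96861206 117.71655945 117.33476986 117.94560694]
mat z [ 451.51622181 -167.35640177    2.07142744]
bench z [ 380.18961774 -172.00203721   -0.82092789]
tilt 27.826047334254255 leg end h,z 428.9025372626259 [ 415.69546043 -177.90354273   55.59035336] y -201.42276270119362 -150.05904209061654
```

Request:
arm_command(motion=[0.03,0.05,-0.35,0,0.03,0.05,-0.35,0,0.03,0.03,-0.35,0,0,0,-0.3,0,0,0,-0.1,0,0,0,0,0], grip_force=25)

```text
clock: 19.6
ee_pos: [484.4, -176.1, 45.6]
ee_rot: [[-0.995, 0.098, -0.001], [0.098, 0.995, 0.0], [0.001, 0.0, -1.0]]
ft_force: [-0.3, -0.1, -1.2]
grip_width: 20.7
```

```bash
python3 - <<'E'
from h import *
s=robot.sense();print(s["ee_pos"],s["ft_force"],s["ft_torque"],s["grip_width"])
E
```

```text
[ 484.4228361  -176.10302535   45.57654601] [-0.29154382 -0.08553782 -1.23218898] [ 0.02976304 -0.01420992 -0.05153801] 20.704598677730917
```

Request:
arm_command(motion=[0,0,-0.08,0,0.119,-0.012,-0.157,0,0.109,-0.011,-0.167,0,0,0,0,0], grip_force=20)

```text
clock: 20.0
ee_pos: [492.4, -177.1, 34.4]
ee_rot: [[-0.995, 0.098, 0.001], [0.098, 0.995, -0.0], [-0.001, -0.0, -1.0]]
ft_force: [-0.2, -0.0, 6.8]
grip_width: 20.6
```

```bash
python3 - <<'E'
from h import *
im=snap("wrist","15",scale=1.5);s=robot.sense();print(s["ee_pos"],s["ft_force"],s["ft_torque"],s["grip_width"])
W=wcloud(im).reshape(-1,3)
k=W[np.isfinite(W[:,0])&(W[:,2]>9)&(W[:,2]<50)&(W[:,0]<475)&(W[:,0]>400)&(abs(W[:,1]+175)<26)];h=k@np.array([.9953,-.0967,0]);c=np.polyfit(h,k[:,2],1);print("tilt",np.degrees(np.arctan(c[0])),k[h<h.min()+3].mean(0))
snap("side","15",scale=4,crop=(260,110,380,230))
E
```

```text
[ 492.29216686 -177.14435795   34.55803597] [ 0.12456089 -0.03053447  6.8406294 ] [0.05033939 0.50116447 0.01078166] 20.758191243532853
tilt 19.94205359773778 [ 418.74421883 -174.53686494    9.36787657]
```

View pics/side_15.png

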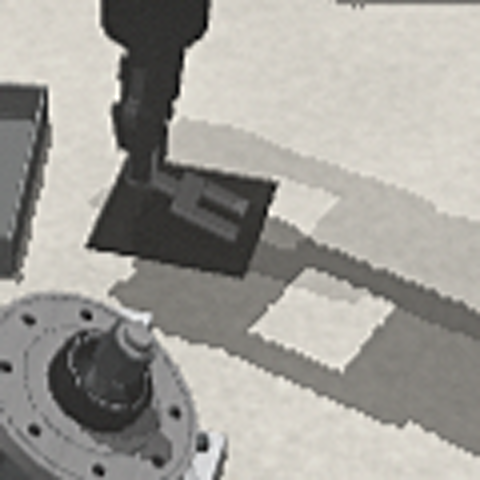

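Pivoting in the grip as planned: 20° tilt, 7 N. I continue down the arc.

Request:
arm_command(motion=[0.1,-0.01,-0.173,0,0.083,-0.008,-0.18,0,0.073,-0.007,-0.187,0,0,0,0,0])

```text
clock: 20.5
ee_pos: [500.7, -178.0, 18.5]
ee_rot: [[-0.995, 0.098, 0.003], [0.098, 0.995, -0.001], [-0.003, -0.001, -1.0]]
ft_force: [3.7, -1.5, 7.8]
grip_width: 20.4
```

Request:
arm_command(motion=[0.06,-0.006,-0.19,0,0.03,-0.003,-0.1,0,0,0,0,0])

```text
clock: 20.8
ee_pos: [503.4, -178.3, 10.0]
ee_rot: [[-0.995, 0.098, 0.003], [0.098, 0.995, -0.001], [-0.003, -0.001, -1.0]]
ft_force: [4.6, -1.0, 6.9]
grip_width: 20.5
```

```bash
python3 - <<'E'
from h import *
im=snap("wrist","16",scale=1.5);s=robot.sense();print(s["ee_pos"],s["ft_force"],s["ft_torque"],s["grip_width"])
W=wcloud(im).reshape(-1,3)
k=W[np.isfinite(W[:,0])&(W[:,2]>6.5)&(W[:,2]<22)&(W[:,0]<475)&(W[:,0]>400)&(abs(W[:,1]+175)<26)];h=k@np.array([.9953,-.0967,0]);c=np.polyfit(h,k[:,2],1);print("tilt",np.degrees(np.arctan(c[0])),k[h<h.min()+3].mean(0))
E
```

```text
[ 503.35085808 -178.34662966   10.19273391] [4.05088520e+00 5.92841248e-03 6.72692780e+00] [-0.08578564 -0.06761863  0.01033997] 20.508768139230394
tilt 2.8997490825685626 [ 418.85749708 -172.72116527    8.0141609 ]
```

View pics/wrist_16.png

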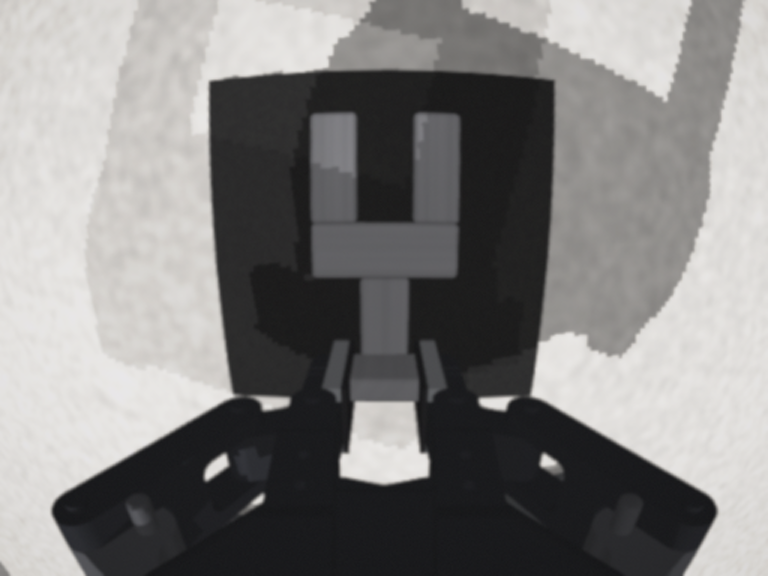

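Request:
arm_command(motion=[0.02,-0.002,-0.07,0,0,0,-0.06,0,0,0,0,0])

```text
clock: 21.15
ee_pos: [504.0, -178.4, 6.3]
ee_rot: [[-0.995, 0.098, 0.003], [0.098, 0.995, -0.001], [-0.003, -0.001, -1.0]]
ft_force: [5.1, 0.5, 6.8]
grip_width: 20.3
```

```bash
python3 - <<'E'
from h import *
im=snap("wrist","17",scale=1.5);s=robot.sense();print(s["ee_pos"],s["ft_force"],s["ft_torque"],s["grip_width"])
W=wcloud(im).reshape(-1,3)
k=W[np.isfinite(W[:,0])&(W[:,2]>6.5)&(W[:,2]<22)&(W[:,0]<475)&(W[:,0]>400)&(abs(W[:,1]+175)<26)];h=k@np.array([.9953,-.0967,0]);c=np.polyfit(h,k[:,2],1);print("tilt",np.degrees(np.arctan(c[0])),k[h<h.min()+3].mean(0))
E
```

```text
[ 503.97946198 -178.39069605    6.34067676] [ 5.71644622 -0.12373625  5.83924135] [-0.03273831 -0.26667327  0.02298337] 20.673584361869608
tilt 0.4044591191790369 [ 418.74335316 -172.20899685    8.02139957]
```

Request:
arm_command(motion=[0,0,0,0,0,0,0,0,0,0,0,0], grip=0.4)

```text
clock: 21.5
ee_pos: [502.4, -177.9, 5.1]
ee_rot: [[-0.995, 0.098, -0.0], [0.098, 0.995, 0.0], [0.0, 0.0, -1.0]]
ft_force: [0.3, -0.1, 0.6]
grip_width: 33.9
```

Request:
arm_command(motion=[0,0,0.2,0,0,0,0.5,0,0,0,0.9,0,0,0,0.9,0,0,0,0.9,0,0,0,0.9,0,0,0,0.9,0,0,0,0.3,0])

```text
clock: 22.3
ee_pos: [503.3, -178.2, 174.6]
ee_rot: [[-0.995, 0.098, 0.004], [0.098, 0.995, -0.002], [-0.004, -0.001, -1.0]]
ft_force: [-0.0, 0.4, -0.1]
grip_width: 33.9
```

```bash
python3 - <<'E'
from h import *
im=snap("wrist","18",scale=1.5);s=robot.sense();print(s["ee_pos"],s["ft_force"])
W=wcloud(im).reshape(-1,3);W=W[np.isfinite(W[:,0])]
k=W[(W[:,2]>6.5)&(W[:,2]<22)&(W[:,0]<475)&(W[:,0]>400)&(abs(W[:,1]+175)<26)];h=k@np.array([.9953,-.0967,0]);c=np.polyfit(h,k[:,2],1);print("tilt",np.degrees(np.arctan(c[0])),k[h<h.min()+3].mean(0))
E
```

```text
[ 503.30745825 -178.28458973  174.30415664] [0.18957351 0.20483906 0.71033605]
tilt -0.1386586722579324 [ 418.87832938 -172.6993032     8.04613516]
```

View pics/wrist_18.png

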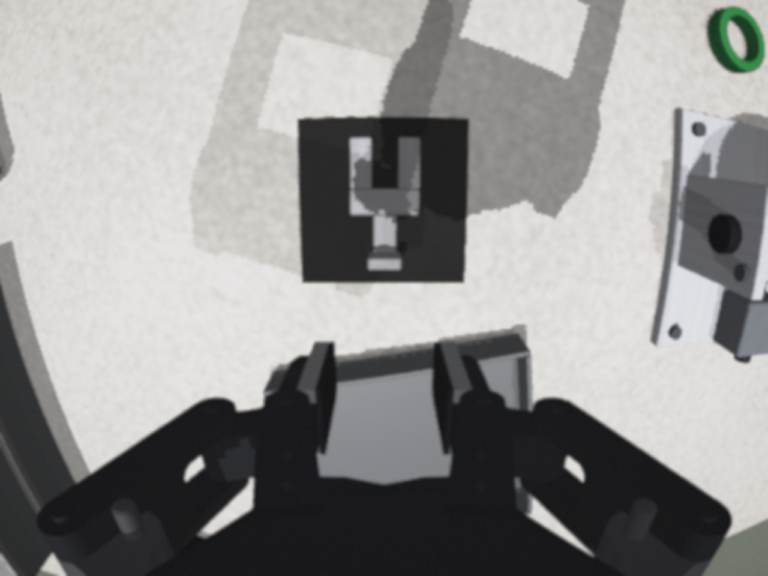

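Request:
arm_command(motion=[0,0.4,0.7,0,-0.15,0.9,0.7,0,-0.15,0.9,0.7,0,-0.15,0.9,0.5,0,-0.15,0.9,0,0,-0.15,0.9,0,0,-0.15,0.9,0,0,-0.15,0.9,0,0,-0.15,0.9,0,0,-0.15,0.9,0,0], grip=0.86)

```text
clock: 23.35
ee_pos: [461.4, 78.1, 247.5]
ee_rot: [[-0.995, 0.098, -0.001], [0.098, 0.995, -0.0], [0.001, -0.0, -1.0]]
ft_force: [0.4, -0.3, -0.6]
grip_width: 73.6
```

Request:
arm_command(motion=[0,0.9,0,0,0,0.9,0,0,0,0.6,0,0,0,0.2,0,0,0,0,0,0,0,0,0,0])

```text
clock: 23.95
ee_pos: [461.9, 154.5, 248.0]
ee_rot: [[-0.995, 0.098, -0.0], [0.098, 0.995, -0.0], [0.0, -0.0, -1.0]]
ft_force: [-0.1, -0.7, -0.1]
grip_width: 73.2
```

```bash
python3 - <<'E'
from h import *
im=snap("wrist","19",scale=1.5);s=robot.sense();print(s["ee_pos"],s["ee_rot"][:,1],s["grip_width"])
Q=toF(wcloud(im));q=Q.reshape(-1,3);q=q[np.isfinite(q[:,0])];r=np.hypot(q[:,0],q[:,1])
print("plate",np.median(q[(r<70)&(r>45)&(abs(q[:,2])<4)][:,2]))
a=q[(r>20)&(r<36)&(q[:,2]>15)&(q[:,2]<24)];print("ring top",np.median(a,0),cv2.minEnclosingCircle(a[:,:2].astype(np.float32)))
print("nut",np.median(q[(r<12.5)&(r>9.5)&(q[:,2]>44)],0),"stud",np.median(q[(r<6)&(q[:,2]>54)],0))
E
```

```text
[462.02010778 154.30888142 248.10974911] [ 9.89100889e-02  9.95096327e-01 -3.07968542e-04] 73.47043137194656
plate -0.23486699031340652
ring top [ 3.94399295 -0.82957237 19.54108857] ((0.11300405859947205, -0.46074026823043823), 30.074113845825195)
nut [ 0.86493673 -0.10756604 52.15511362] stud [ 0.31906171 -0.08729552 57.68953021]
```

View pics/wrist_19.png

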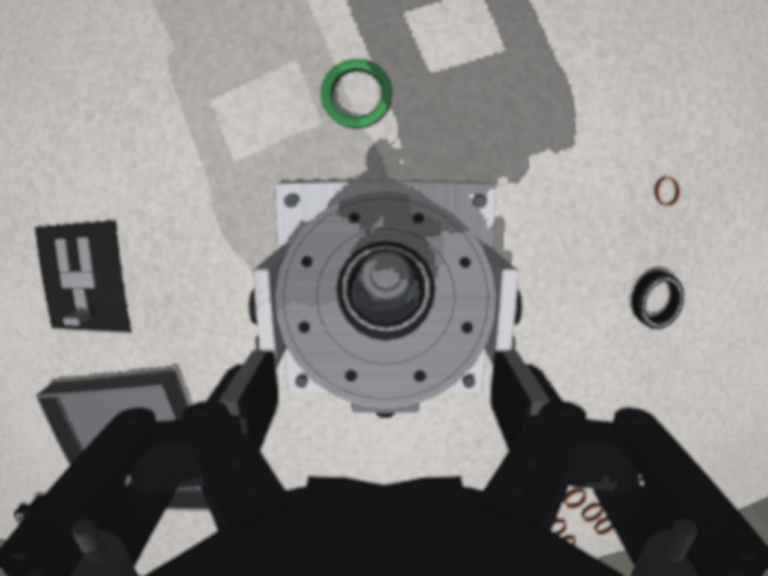

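Request:
arm_command(motion=[0.1,-0.01,-0.8,0,0.093,-0.01,-0.8,0,0,0,-0.8,0,0,0,-0.8,0,0,0,-0.4,0,0,0,-0.3,0,0,0,0,0,0,0,0,0])

```text
clock: 24.8
ee_pos: [468.2, 154.4, 132.3]
ee_rot: [[-0.995, 0.098, 0.001], [0.098, 0.995, 0.0], [-0.001, 0.0, -1.0]]
ft_force: [-0.2, -0.1, 0.4]
grip_width: 73.4
```

```bash
python3 - <<'E'
from h import *
im=snap("wrist","20",scale=1.5);s=robot.sense();print(s["ee_pos"],s["ft_force"],s["grip_width"])
im=snap("side","20",scale=4,crop=(210,150,330,270))
E
```

```text
[468.24555972 154.49032952 132.47456146] [ 0.44377378 -0.31070824  0.23763713] 73.47941243041501
```

View pics/wrist_20.png

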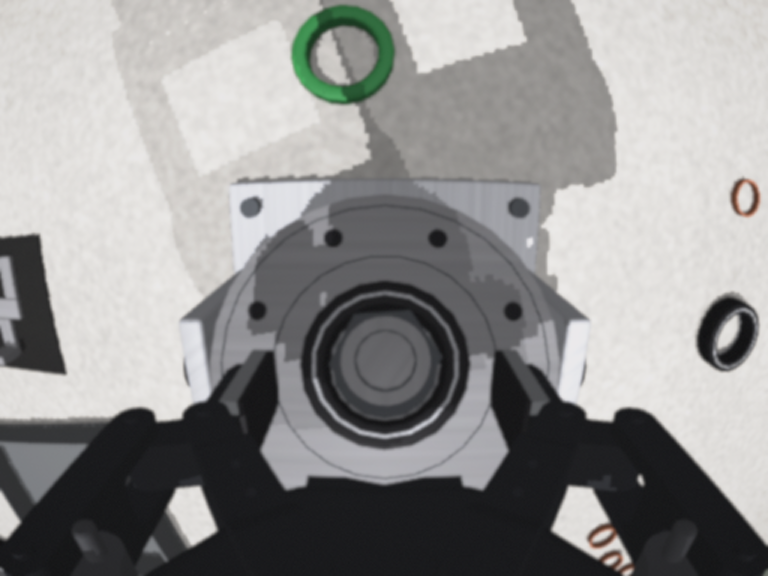

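View pics/side_20.png

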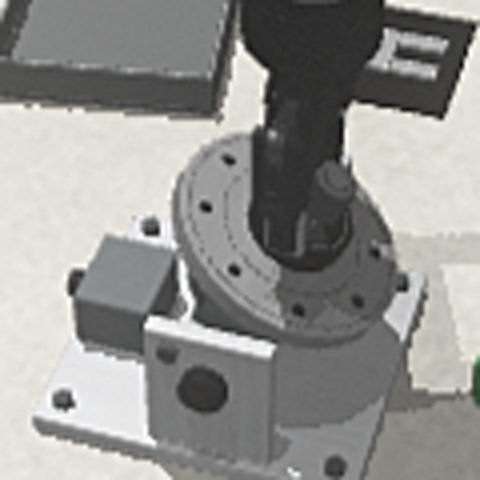

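Request:
arm_command(motion=[0,0,-0.18,0,0,0,-0.18,0,0,0,0,0])

```text
clock: 25.2
ee_pos: [467.4, 154.4, 119.6]
ee_rot: [[-0.995, 0.098, -0.001], [0.098, 0.995, -0.0], [0.001, -0.0, -1.0]]
ft_force: [1.5, -0.2, 0.2]
grip_width: 73.6
```

Request:
arm_command(motion=[0,0,0,0,0,0,0,0,0,0,0,0], grip=0.55, grip_force=45)

```text
clock: 25.5
ee_pos: [467.7, 154.5, 121.1]
ee_rot: [[-0.995, 0.098, -0.0], [0.098, 0.995, 0.0], [0.0, 0.0, -1.0]]
ft_force: [-4.1, -0.7, 5.3]
grip_width: 58.2
```

```bash
python3 - <<'E'
from h import *
im=snap("wrist","21",scale=1.5);s=robot.sense();print(s["ee_pos"],s["ft_force"],s["ft_torque"],s["grip_width"])
E
```

```text
[467.72825884 154.5115951  121.06153704] [-4.75571145  0.0416565   5.52340373] [-0.08980865  0.69682545  0.04696101] 58.65447923195774
```

View pics/wrist_21.png

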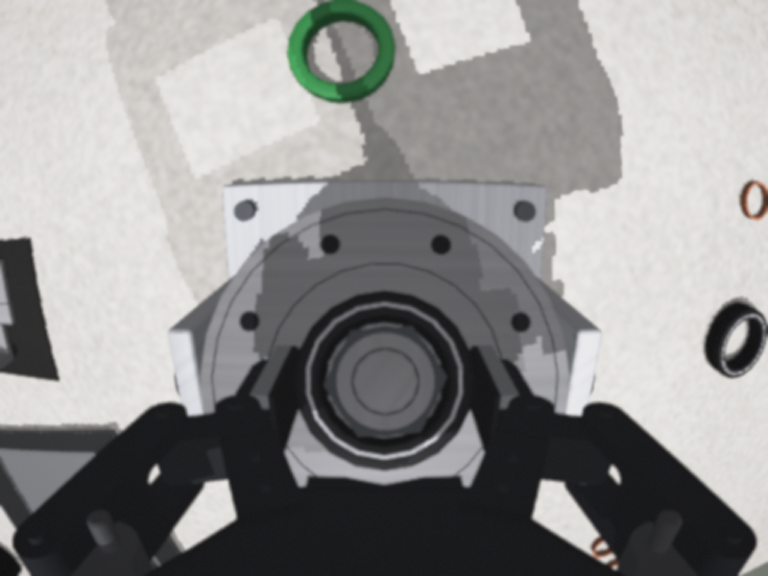

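Request:
arm_command(motion=[-0.039,0.004,0.074,0,-0.078,0.008,0.147,0,-0.078,0.008,0.147,0,0,0,0,0])

```text
clock: 25.95
ee_pos: [461.9, 155.2, 132.4]
ee_rot: [[-0.995, 0.098, 0.001], [0.098, 0.995, 0.0], [-0.001, 0.0, -1.0]]
ft_force: [-0.7, 0.1, -1.1]
grip_width: 58.4
```

```bash
python3 - <<'E'
from h import *
im=snap("wrist","22",scale=1.5);s=robot.sense();print(s["ee_pos"],s["ft_force"],s["ft_torque"],s["grip_width"])
im=snap("side","22",scale=4,crop=(210,150,330,270))
E
```

```text
[461.99115743 155.11968126 132.08075247] [ 0.72430612 -0.54399928 -0.6447992 ] [-0.00527622  0.01063953  0.01388023] 58.73917758561614
```

View pics/wrist_22.png

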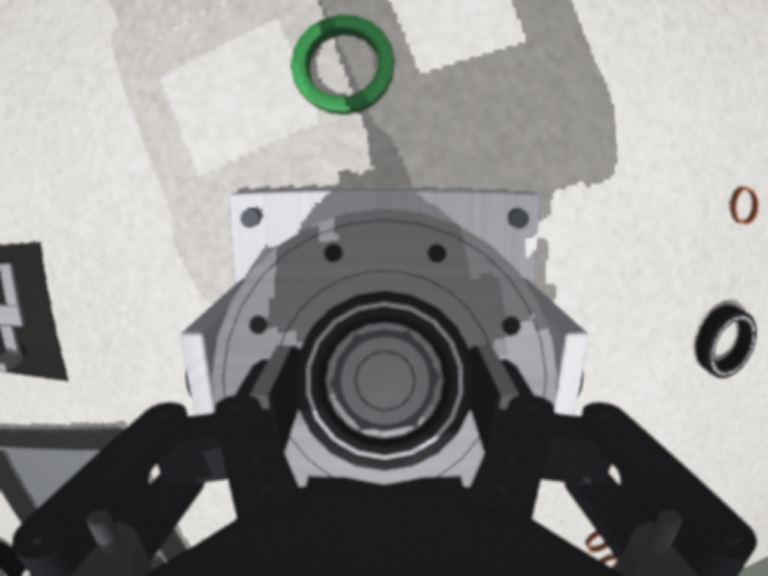

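View pics/side_22.png

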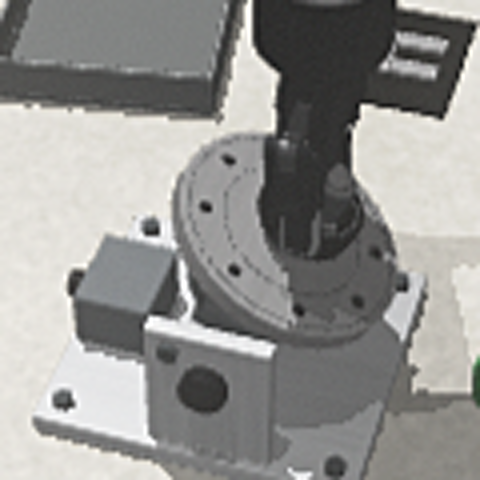

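Request:
arm_command(motion=[-0.125,0.012,0.235,0,-0.125,0.012,0.235,0,-0.125,0.012,0.235,0,-0.125,0.012,0.235,0,-0.125,0.012,0.235,0,-0.125,0.012,0.235,0,-0.125,0.012,0.235,0,0,0,0.1,0])

```text
clock: 26.85
ee_pos: [435.5, 157.7, 185.0]
ee_rot: [[-0.995, 0.098, 0.001], [0.098, 0.995, 0.0], [-0.001, 0.0, -1.0]]
ft_force: [-0.1, -0.2, -1.2]
grip_width: 58.4
```

```bash
python3 - <<'E'
from h import *
im=snap("wrist","23",scale=1.5);s=robot.sense();print(s["ee_pos"],s["ft_force"],s["ft_torque"],s["grip_width"])
im=snap("side","23",scale=4,crop=(210,130,330,250))
E
```

```text
[435.77327692 157.67602012 185.02369774] [ 1.22257694  0.3326771  -0.65270546] [-0.0022609  -0.06211536 -0.05719065] 58.919389805214585
```

View pics/wrist_23.png

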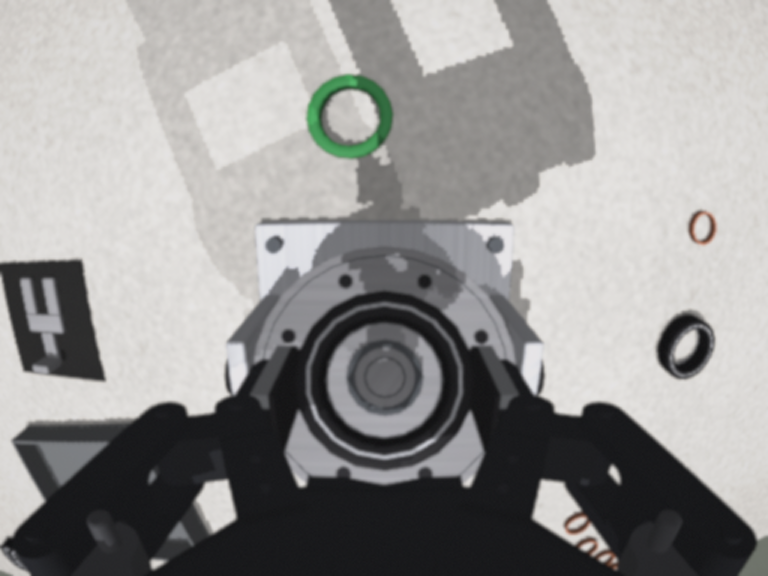

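View pics/side_23.png

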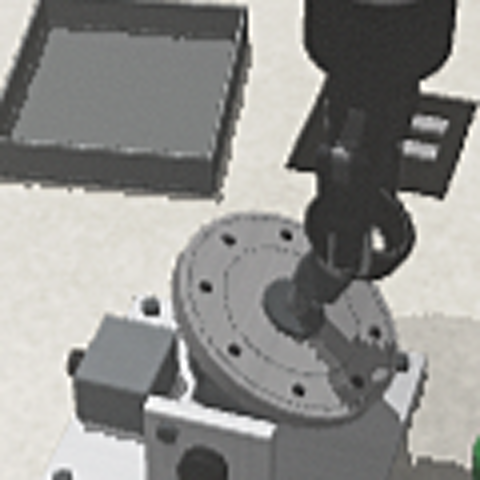

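Request:
arm_command(motion=[0,0,0.7,0,0,0,0.9,0,0.2,-0.3,0.2,0,0.54,-0.78,0,0,0.54,-0.78,0,0,0.54,-0.78,0,0,0.54,-0.78,0,0,0.54,-0.78,0,0,0.54,-0.78,0,0,0.54,-0.78,0,0])

```text
clock: 27.95
ee_pos: [555.7, -17.0, 236.6]
ee_rot: [[-0.995, 0.099, -0.001], [0.099, 0.995, -0.0], [0.001, -0.0, -1.0]]
ft_force: [0.2, -0.0, -1.3]
grip_width: 58.7
```

Request:
arm_command(motion=[0.54,-0.78,0,0,0.54,-0.78,0,0,0.54,-0.78,0,0,0.54,-0.78,0,0,0.54,-0.78,0,0,0.54,-0.78,-0.3,0,0.3,-0.5,-0.7,0,0,0,-0.7,0,0,0,-0.7,0,0,0,0,0])

```text
clock: 28.95
ee_pos: [659.9, -171.1, 161.1]
ee_rot: [[-0.995, 0.099, -0.006], [0.099, 0.995, 0.002], [0.006, 0.001, -1.0]]
ft_force: [-0.2, 0.3, -1.5]
grip_width: 58.8
```

```bash
python3 - <<'E'
from h import *
im=snap("wrist","24",scale=1.5);s=robot.sense();print(s["ee_pos"],s["ft_force"],s["ft_torque"],s["grip_width"])
E
```

```text
[ 660.52520768 -171.10099405  163.66264229] [ 0.0318774  -0.42735897 -0.17612658] [-0.02160621  0.01341025 -0.02015952] 58.462674993272806
```

View pics/wrist_24.png

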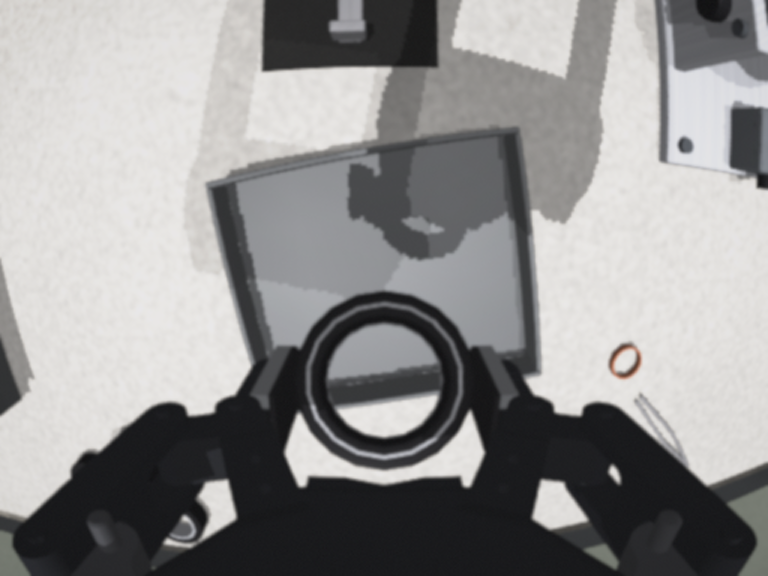

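```bash
python3 - <<'E'
from h import *
im=load("pics/wrist_24.npz");P=[]
for uv in((209,183),(518,128),(540,373)):
    o,d=wray(im,np.array(uv)/1.5-.3);P.append((o+d*(35-o[2])/d[2])[:2])
P=np.array(P);print(P,(P[0]+P[2])/2,np.linalg.norm(P[0]-P[1]),np.linalg.norm(P[1]-P[2]))
W=wcloud(im).reshape(-1,3);W=W[np.isfinite(W[:,0])]
m=(np.hypot(W[:,0]-620,W[:,1]+171)<25)&(W[:,2]<20);print("floor z",np.median(W[m],0))
k=W[(np.hypot(W[:,0]-660,W[:,1]+171)<36)&(W[:,2]>140)&(W[:,2]<215)&(abs(W[:,1]+171)<26)]
A=np.c_[k[:,:2],np.ones(len(k))];m=np.ones(len(k),bool)
for i in range(6):
    c=np.linalg.lstsq(A[m],k[m,2],rcond=None)[0];r=k[:,2]-A@c;m=abs(r)<max(2,np.std(r[m]))
print("ring top plane",c,np.degrees(np.arctan(np.hypot(*c[:2]))),m.sum(),k[m].mean(0),k[m].min(0),k[m].max(0))
E
```

```text
[[ 587.78277975 -274.74039385]
 [ 574.35761657  -80.96000268]
 [ 739.50907563  -69.65991377]] [ 663.64592769 -172.20015381] 194.2448841191659 165.53759826758167
floor z [ 619.69247119 -170.96574475    3.07760626]
ring top plane [ 5.20350893e-01 -5.19061785e-02 -1.75469894e+02] 27.60656915341541 5021 [ 657.94438957 -170.93089354  175.7644259 ] [ 631.91657501 -196.99724024  160.97513444] [ 684.29369651 -145.00025192  189.99501395]
```

Request:
arm_command(motion=[-0.13,0,-0.9,0,-0.14,0,-0.9,0,0,0,-0.9,0,0,0,-0.9,0,0,0,-0.6,0,0,0,-0.3,0,0,0,0,0,0,0,0,0], grip_force=30)

```text
clock: 29.8
ee_pos: [653.9, -170.8, 32.3]
ee_rot: [[-0.995, 0.098, 0.001], [0.098, 0.995, -0.0], [-0.001, -0.0, -1.0]]
ft_force: [0.3, -0.2, -0.2]
grip_width: 58.8
```

```bash
cat >> h.py <<'E'
def ringplane(im,zr):
    W=wcloud(im).reshape(-1,3);W=W[np.isfinite(W[:,0])];s=robot.sense();x,y,_=s["ee_pos"]
    k=W[(np.hypot(W[:,0]-x,W[:,1]-y)<36)&(W[:,2]>zr[0])&(W[:,2]<zr[1])&(abs(W[:,1]-y)<24)]
    A=np.c_[k[:,:2],np.ones(len(k))];m=np.ones(len(k),bool)
    for i in range(8):
        c=np.linalg.lstsq(A[m],k[m,2],rcond=None)[0];r=k[:,2]-A@c;m=abs(r)<max(2,np.std(r[m]))
    print("ee",s["ee_pos"],"F",s["ft_force"],"w",s["grip_width"]);print("tilt",np.degrees(np.arctan(np.hypot(*c[:2]))),c,m.sum(),k[m].mean(0))
E
python3 - <<'E'
from h import *
im=snap("wrist","25",scale=1.5);ringplane(im,(15,80))
E
```

```text
ee [ 653.94750433 -170.86602171   32.55049491] F [0.26624614 0.47940467 0.21028547] w 58.36529938394379
tilt 27.93477814155995 [ 5.27454822e-01 -5.43749568e-02 -3.06165900e+02] 4556 [ 651.85976553 -170.79305367   46.94754116]
```

View pics/wrist_25.png

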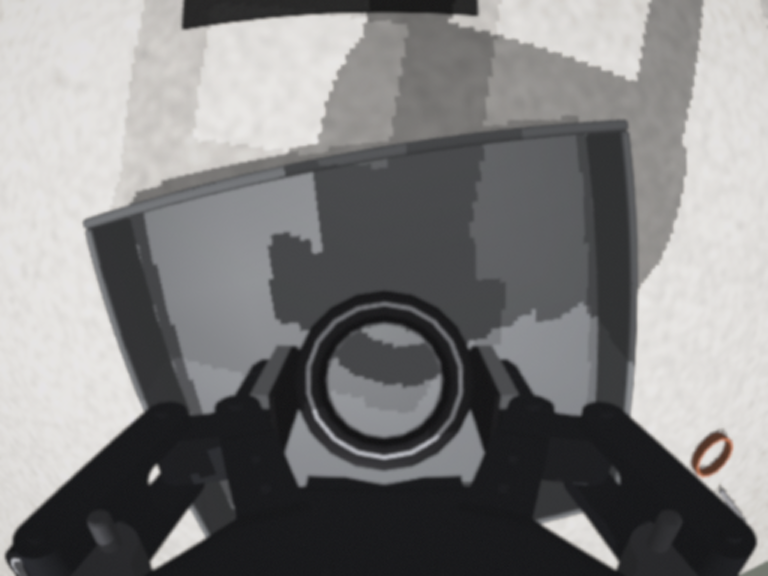

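Request:
arm_command(motion=[0,0,-0.15,0,0,0,-0.1,0,0.05,-0.005,-0.045,0,0.05,-0.005,-0.045,0,0,0,0,0], grip_force=20)

```text
clock: 30.35
ee_pos: [656.3, -170.9, 20.5]
ee_rot: [[-0.995, 0.098, -0.0], [0.098, 0.995, 0.0], [0.0, 0.0, -1.0]]
ft_force: [-0.0, 0.0, -0.3]
grip_width: 58.5
```

```bash
python3 - <<'E'
from h import *
im=snap("wrist","26",scale=1.5);ringplane(im,(10,80))
E
```

```text
ee [ 656.27343394 -170.94477829   20.64667314] F [ 0.00097601  0.40081031 -0.33492532] w 58.54338417900637
tilt 27.871970508093405 [ 5.26139381e-01 -5.34418448e-02 -3.18217187e+02] 4557 [ 654.31562104 -170.82709195   35.17334404]
```

Request:
arm_command(motion=[0,0,-0.07,0,0,0,-0.07,0,0,0,0,0])

```text
clock: 30.7
ee_pos: [657.6, -171.2, 18.1]
ee_rot: [[-0.995, 0.098, 0.004], [0.098, 0.995, -0.001], [-0.004, -0.0, -1.0]]
ft_force: [4.5, 0.2, 9.1]
grip_width: 58.3
```

```bash
python3 - <<'E'
from h import *
im=snap("wrist","27",scale=1.5);ringplane(im,(10,80))
E
```

```text
ee [ 657.55487991 -171.14286662   18.21188265] F [ 3.66274863 -0.11014003  9.19543987] w 58.52464597274477
tilt 25.0286485348896 [ 4.64489638e-01 -4.75439477e-02 -2.79765966e+02] 4576 [ 655.44858502 -171.06217878   32.81608126]
```

Request:
arm_command(motion=[0.09,-0.009,-0.08,0,0.09,-0.009,-0.1,0,0,0,0,0])

```text
clock: 31.05
ee_pos: [663.0, -171.8, 12.7]
ee_rot: [[-0.995, 0.098, 0.003], [0.098, 0.995, -0.001], [-0.003, -0.001, -1.0]]
ft_force: [2.4, 1.1, 10.6]
grip_width: 58.5
```

```bash
python3 - <<'E'
from h import *
im=snap("wrist","28",scale=1.5);ringplane(im,(10,80))
E
```

```text
ee [ 662.99087741 -171.77391859   12.80640005] F [ 3.02893074  0.47074083 10.54227891] w 58.60561590779179
tilt 12.327105227336915 [ 2.17520275e-01 -2.09922427e-02 -1.19272032e+02] 4550 [ 659.71224301 -171.65963796   27.83227665]
```

Request:
arm_command(motion=[0.06,-0.006,-0.09,0,0.05,-0.005,-0.08,0,0,0,0,0])

```text
clock: 31.4
ee_pos: [666.4, -172.1, 7.7]
ee_rot: [[-0.995, 0.098, 0.004], [0.098, 0.995, -0.001], [-0.004, -0.001, -1.0]]
ft_force: [2.9, -1.1, 10.7]
grip_width: 58.6
```

```bash
python3 - <<'E'
from h import *
im=snap("wrist","29",scale=1.5);ringplane(im,(10,80))
E
```

```text
ee [ 666.35711379 -172.11788443    7.78612657] F [4.94009045 0.2850013  9.49268629] w 58.21146509974754
tilt 2.30517338161215 [ 0.03989076 -0.0053999  -3.58801602] 4418 [ 662.31057782 -171.84763755   23.76001768]
```

View pics/wrist_29.png

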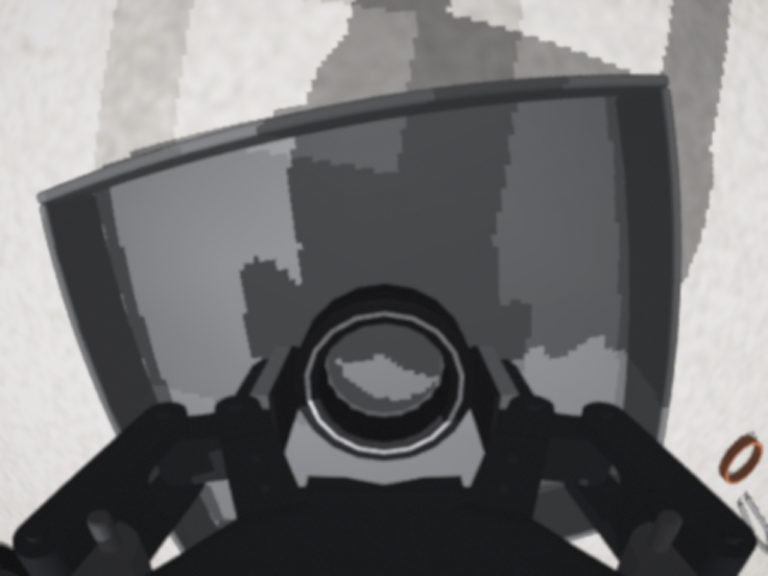

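Nearly flat (2.3°). One more small press, then release.

Request:
arm_command(motion=[0.01,0,-0.05,0,0,0,0,0])

```text
clock: 31.65
ee_pos: [666.9, -172.2, 6.7]
ee_rot: [[-0.995, 0.098, 0.004], [0.098, 0.995, -0.001], [-0.004, -0.001, -1.0]]
ft_force: [4.3, 0.4, 10.9]
grip_width: 58.5
```

```bash
python3 - <<'E'
from h import *
im=snap("wrist","30",scale=1.5);ringplane(im,(10,80))
E
```

```text
ee [ 666.8840155  -172.1840637     6.69336366] F [ 4.55686293  0.53989119 11.98494972] w 58.7576879916803
tilt 0.27394581402522483 [4.71804061e-03 7.75147844e-04 1.99841130e+01] 4364 [ 662.71360695 -171.92523494   22.97755526]
```

Request:
arm_command(motion=[0,0,0.03,0,0,0,0,0,0,0,0,0,0,0,0,0], grip=0.88)

```text
clock: 32.1
ee_pos: [665.0, -171.8, 5.1]
ee_rot: [[-0.995, 0.098, -0.001], [0.098, 0.995, 0.0], [0.001, 0.0, -1.0]]
ft_force: [-0.1, 0.1, -1.2]
grip_width: 75.2
```

Request:
arm_command(motion=[0,0,0.2,0,0,0,0.5,0,0,0,0.9,0,0,0,0.9,0,0,0,0.9,0,0,0,0.9,0,0,0,0.7,0,0,0,0,0,0,0,0,0])

```text
clock: 33.0
ee_pos: [665.3, -171.8, 156.6]
ee_rot: [[-0.995, 0.098, 0.001], [0.098, 0.995, -0.0], [-0.001, -0.0, -1.0]]
ft_force: [0.5, 0.4, -0.5]
grip_width: 75.1
```

```bash
python3 - <<'E'
from h import *
im=snap("wrist","31",scale=1.5);ringplane(im,(10,60))
snap("side","31",scale=1.5);print(robot.sense()["clock"])
E
```

```text
ee [ 665.00452671 -171.74550268  155.47304056] F [-0.97828274  0.97786977 -0.29133149] w 75.12296823944332
tilt 0.09088799001862656 [1.15420167e-03 1.08818818e-03 2.23874641e+01] 1172 [ 664.96133165 -171.2901845    22.96856762]
33.1
```

View pics/wrist_31.png

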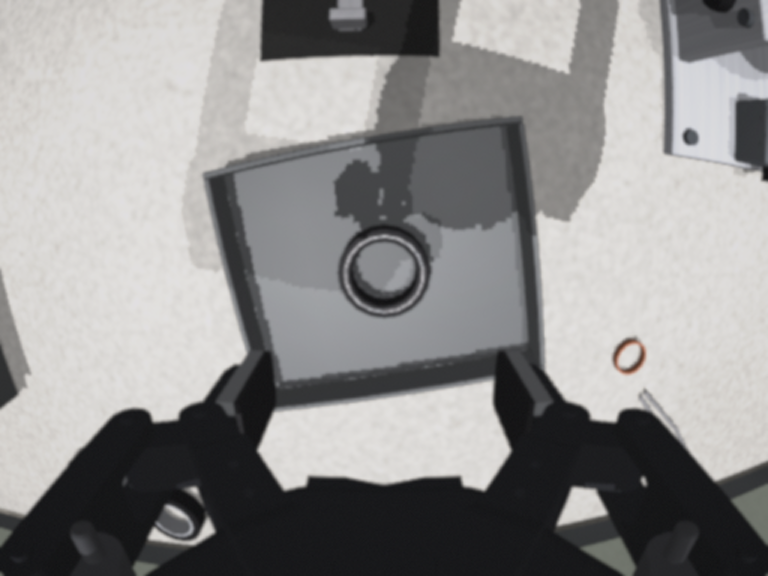

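View pics/side_31.png

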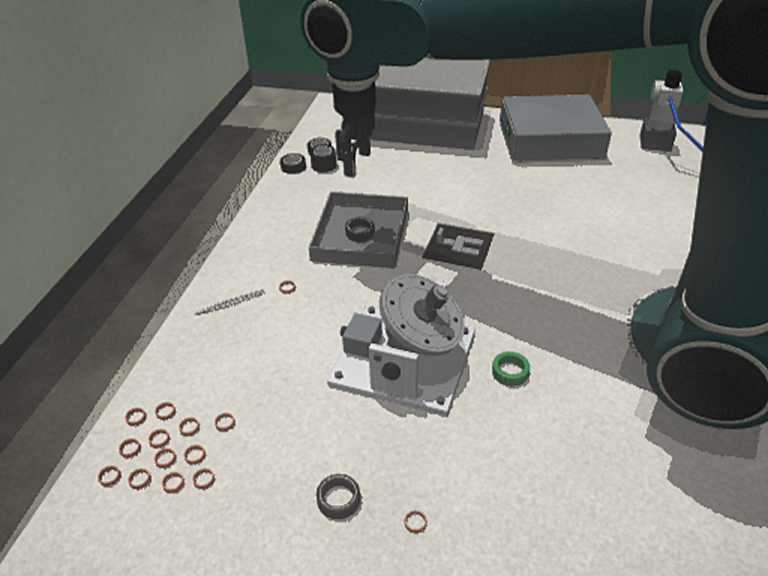

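```bash
python3 -c "
from station import robot
print(robot.finish_job()); print(robot.sense()['clock'])"
```

```text
the job is handed in; nothing more can be done
None
the job is handed in; nothing more can be done
```

The job is done and handed in at about 33 s of the 72 s allowed; no verdict is reported.

- **Nut:** I backed it off clockwise in three strokes of 60°. After the strokes its flats matched their starting direction within about 5° in the pictures. By wrist depth it had moved out about 1.7 mm, or 1.9 mm in a later picture, against 2.0 mm for exactly half a turn. The two readings differ slightly, and the angle was not measured any closer.
- **Keeper:** I drew it out along the slope by its tab and pivoted it down onto the rubber mat. It lies flat with its tab up and wholly on the mat; the last measured tilt was about 0.1°.
- **Ring:** I lifted it off over the nut along the stud axis and set it near the middle of the grey tray. It lies flat, with a measured tilt of 0.1° and its top at 23 mm against an expected 24 mm.

The highest wrist force in the readings I took was about 25 N, during the nut strokes. In the last side picture the other parts stand where they were, nothing was dropped, and the gripper was clear of everything.

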